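Unpack the instrument case into the stowage bays

ROBOT

A 6-joint arm with a two-finger parallel gripper is mounted at the origin on the work surface. World frame = base frame: x ahead of the robot, y to its left, z up, the work surface at z = 0. Lengths are in m, angles in degrees, forces in N, time in s.
With the tool pointing down it reaches from about 0.4 to 0.825 m from the base axis. Payload 7 kg.
Tool frame: the origin (TCP) lies at the very end of the fingers, on their centre line; the grasp point (between the pads) lies 19 mm behind it (ctrl.grip_depth is the z of the grasp point in the tool frame, in m); z points along the fingers, y is the direction in which the jaws open and shut (so a half turn about z gives the same grasp; the last joint's range is limited). The gripper opens to 88 mm and grips with 3 to 60 N. Pads are 19 mm wide; open, the fingers measure 130 mm over their backs; the gripper's body (78 mm by 193 mm) begins 47 mm behind the grasp point.
Start: joints at [-47.836, 20.546, 0.682, 0, -70.136, -16.507], TCP at [0.292, -0.608, 0.227] pointing down, gripper open.
Joint ranges: [-176.03, 176.03], [-82.01, 121.73], [-58.28, 71.71], [-173.87, 95.51], [-174.79, -0.11], [-173.66, 173.66]. Speed limits (degrees/s): [136.94, 136.94, 172.46, 180, 180, 180].

INTERFACE

Orientations are given as [roll, pitch, yaw] about the fixed x, y, z axes, in that order (R = Rz(yaw) Ry(pitch) Rx(roll)).
In Python, from plant import telemetry, snapshot, job, models, ctrl gives the robot as it stands.
- The arm moves only by the tool jog_arm, never from a script. Its argument "targets" is text: rows parted by semicolons, each of 7 numbers parted by spaces: the shift along the tool's x, y, z in m, then the turn, a rotation vector about the tool's x, y, z in degrees, then the gripper command: -1 is shut, 1 is fully open, values between are in proportion. A call has exactly 8 rows; each row is the pose to reach, as a shift and turn from the pose measured when the call began, along the tool's axes at that moment; what a row does not reach only later rows make up. A row lasts 1/8 s, in which the tool goes at most 62.5 mm and 10.7 degrees, less where a joint would pass 70% of its speed; a pose out of reach is approached as far as the arm can. A call with a gripper value outside its range is refused whole. The fingers move at their own pace and stop on an object; the grip force is fixed at half the most. Time passes only in rows, so rows that repeat a pose let the fingers close, or fill a call up. It gives the time, the measured TCP pose, the force and the opening at its end, in the units of the state.
- telemetry.get_obs(): the state, without advancing time (a new reading comes with each control period).
- snapshot(name): name is "side" or "top"; returns a dict with "img" (400x640x3 uint8, red, green, blue), "range_z" (400x640 float32, m along the optical axis (not along the pixel's ray), 0 where there is no reading), "intrinsics" (3x3 intrinsics, pixels), "k1" (the pictures are not rectified: a ray, as slopes to the right and down, at radius r is drawn at 1 + k1 r^2 times it, then the intrinsics apply), "R" (3x3) and "t" (3): a world point X has camera coordinates R X + t. Camera axes: x right, y down, z forward; pixel columns grow to the right and rows downward; lengths in m; the calibration is good to about 2 mm. A picture is of the moment at which its call begins.
- job.close_job(): hands the job in, once; it reports no verdict.
Trained networks look in a picture, given as the dict that the camera call returned (one of the last four; its "shot" number tells which), for a name from the list of things; names that differ only in an ending like _2 or _b are one class to them, and where a whole thing is asked for, a point or a joint stands for the part that bears it (a point fixed in the world has none). Each returns a list of dicts, best first, with "conf" (0 to 1); they miss things now and then, are a little off and sometimes report something else, mostly with a low value. They report only what shows in the picture. A call takes as long as a camera call. They do not tell look-alikes from the thing itself.
- models.cut_out(name, picture): "region" (400x640 bool, what is visible of it) and "uv" ([column, row] in pixels, amid what is visible of it).
- models.spot_point(name, picture): "uv" ([column, row] in pixels: a listed point, or the origin of a listed thing).
The state is a dict: "clock": time; "joint_pos": joint angles; "qvel": joint speeds; "tau": joint torques, N m; "tool_pos": TCP position; "orientation": TCP orientation; "force": force on the tool from outside, world axes, zero at the start; "moment": the same for the moment, N m; "opening": finger opening in m.
Only numpy, scipy, OpenCV 4.12 (cv2) and the standard library are available. Lean on these libraries where they do the work, as an engineer would, in place of code of your own. Each camera call takes 0.05 s, during which the arm holds its last target.

TASK

Swing the lid of the grey clamshell case over past its balance point so that it stays open by itself, then lift out the tall red tester and the low aluminium drive. Put each upright into the bay whose roof height suits it - the tester in the tall blue bay, the drive in the low green one - slid straight in until its end meets the backstop, its other end left sticking out at the front. Never tip the tester or drive over, and leave the other things on the bench where they are.

Things in the scene. Friction and masses are not known exactly. Their poses are not given: they have to be found in the camera images.
- case: Fixed grey case, base 160 (x) x 180 (y) x 55 mm tall, 105 mm with the lid closed; walls 5 mm, inner floor 8 mm above the bench. Origin: centre of its underside; x points from the pull bar side to the hinge side, z up. The two units stand in it side by side along its x, about 37 mm either side of the middle (which side is which varies), 30 mm apart, 25 mm from the side walls.
- lid (a joint): Lid angle in rad: 0 closed (start), 1.9 fully open against its stop, leaning back. The lid is a 160 x 180 mm half shell 50 mm deep, 0.35 kg, nearly free on its hinge; its balance point is at about 1.2 rad: below it the lid falls shut, beyond it falls open to the stop.
- lid_bar (a point): Middle of the orange pull bar on the lid's front: round bar 10 mm in diameter, 100 mm long along the case's y, 40 mm out from the lid's front face; 70 mm above the bench when closed. It moves with the lid on a 200 mm circle round the hinge. It can be pinched from above with the fingers closing along the case's x, and turns between the fingers as the lid swings.
- case_hinge (a point): Middle of the hinge line, which runs along the case's y: 80 mm towards +x of the case's origin and 55 mm above the bench. Fixed to the case.
- tester: Red tester with white ends and a green display on top: block 130 (x) x 44 (y) x 85 mm (z) tall, 0.18 to 0.34 kg, standing in the case on its narrow underside. Origin: centre of its underside; z up. Either end may go into the bay first.
- drive: Aluminium drive unit with white ends and dark fins on top: block 130 (x) x 44 (y) x 44 mm (z) tall, 0.14 to 0.26 kg, standing in the case. Origin: centre of its underside; z up. Either end may go into the bay first.
- tall_bay: Fixed blue bay 140 (x) x 70 (y) x 112 mm tall, open at the front (its -x). Origin: centre of its underside; x points inward. Floor 6 mm thick, all along. Roof (underside 106 mm above the bench, 6 mm thick) and side walls (58 mm apart) run from x = -20 to +70 mm; before them is an open apron. Backstop face at x = +64 mm: a unit fully in has its centre at x = -1 mm and sticks out 46 mm.
- low_bay: Fixed green bay, same plan as the blue bay but 71 mm tall: roof underside 65 mm above the bench (59 mm clear over the 6 mm floor), roof 6 mm thick. Same origin, axes, apron, 58 mm inside width and backstop at x = +64 mm.
- screwdriver: Bystander: red-handled screwdriver 170 mm long, lying along its x between the places. Origin under its middle.
- power_brick: Bystander: black power brick 100 x 34 x 28 mm, origin centre of its underside.
- spray_can: Bystander: blue can, 52 mm diameter, 160 mm tall, origin centre of its underside.
- mug: Bystander: white mug, 76 mm diameter, 90 mm tall, handle at its +y, origin centre of its underside.
- tape_roll: Bystander: yellow tape roll, 90 mm diameter, 22 mm tall, origin centre of its underside.
- screw_jar: Bystander: clear jar, 60 mm diameter, 75 mm tall, origin centre of its underside.
There are look-alikes about, which are no part of the job. Leave any purple or turquoise look-alike of the tall_bay alone.

How it is judged:
By the outcome, as a careful person would: the job done as asked, in the order asked, and still so for the second after the job is handed in, with the robot touching nothing.
It also fails if it takes over 72 s, if anything falls off the work surface, if the arm or the gripper's body presses on something with over 40 N, if the wrist force passes 120 N, or if a joint passes its speed limit or range.

## Working session

There is one attempt and no reset: what is moved stays moved. The work goes in short steps, Python scripts to look and compute and a tool call to move; the robot and the scene stay as the last step left them, time stands still between calls to the robot, and variables do not carry over. Pictures are saved under pics/ and viewed, and the job is handed in when it is done.

Besides the shell and the picture viewer there is one more tool, called after "Request:" by a JSON object that holds its "api" and its "payload", one argument or row to a line. jog_arm: Moves the arm, as the interface text tells. Its arguments: {"type":"object","properties":{"targets":{"type":"string"}},"required":["targets"]}

```bash
ls; mkdir -p pics; python3 - <<'E'
from plant import telemetry, snapshot, job, models, ctrl
import cv2
print(telemetry.get_obs(), ctrl.grip_depth)
for n in ("top","side"):
    s=snapshot(n); cv2.imwrite(f"pics/{n}0.png",s["img"][:,:,::-1]); print(n,s["intrinsics"],s["k1"],s["R"],s["t"],s["shot"])
E
```

```text
pics
{'clock': 0.0, 'joint_pos': array([-4.78345853e+01,  2.05908673e+01,  6.31690867e-01, -2.09542715e-02,
       -7.01342058e+01, -1.65070496e+01]), 'qvel': array([-0.08027325,  0.07705667, -0.01274875,  0.00282655,  0.00218453,
        0.07662305]), 'tau': array([-1.31945813e-03, -5.82716024e+01,  2.93043441e+01,  6.99675992e+00,
        6.81476711e-03, -1.40722004e-04]), 'tool_pos': array([ 0.2920397 , -0.6079978 ,  0.22561064]), 'orientation': array([ 1.79904869e+02, -7.64942068e-03, -1.54348765e+02]), 'force': array([-0.84887571,  0.00693145,  0.47554781]), 'moment': array([-0.01319548,  0.04238776, -0.01268855]), 'opening': 0.08748625530817328} -0.0188
top [[435.98181239   0.         308.35529683]
 [  0.         435.98181239 195.14525302]
 [  0.           0.           1.        ]] -0.047112226565435504 [[ 1.40987969e-02 -9.99900249e-01 -8.45965465e-04]
 [-9.98142460e-01 -1.40238519e-02 -5.92871089e-02]
 [ 5.92693312e-02  1.68027096e-03 -9.98240614e-01]] [0.11123367 0.5322851  1.38918702] 1
side [[422.71263412   0.         312.42996368]
 [  0.         422.71263412 201.82764384]
 [  0.           0.           1.        ]] 0.014306810332673687 [[-0.68484376 -0.72832254  0.02313675]
 [-0.39204975  0.34150979 -0.8542061 ]
 [ 0.61423612 -0.59406847 -0.51941952]] [0.47027402 0.23289123 1.14216375] 2
```

View pics/top0.png

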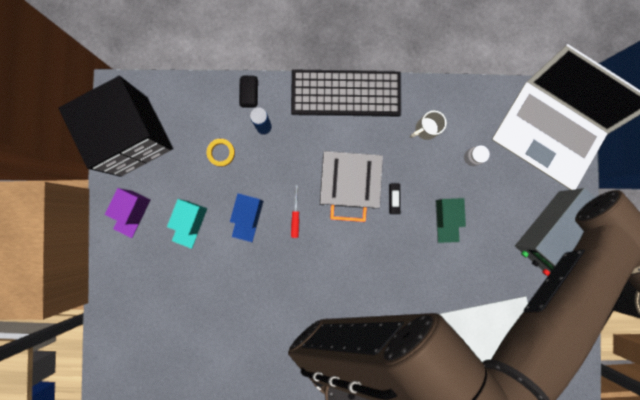

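View pics/side0.png

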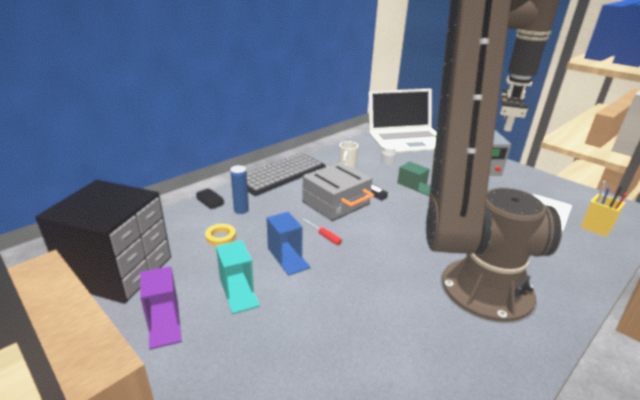

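```bash
cat > h.py <<'E'
import numpy as np, cv2
from plant import telemetry, snapshot, job, models, ctrl
def cam(s):
    K=np.array(s["intrinsics"]);return K,s["k1"],np.array(s["R"]),np.array(s["t"])
def rays(s,uv):
    K,k1,R,t=cam(s);uv=np.atleast_2d(np.asarray(uv,float))
    d=(uv-K[:2,2])/K[0,0]; u=d.copy()
    for _ in range(20): u=d/(1+k1*(u**2).sum(1,keepdims=True))
    return u
def unproj(s,uv,z=None):   # z None -> depth
    K,k1,R,t=cam(s);u=rays(s,uv);uv=np.atleast_2d(uv)
    r=np.c_[u,np.ones(len(u))]
    if z is None:
        d=s["range_z"][np.round(uv[:,1]).astype(int),np.round(uv[:,0]).astype(int)]
        X=(r*d[:,None]-t)@R; X[d==0]=np.nan; return X
    c=-R.T@t; w=r@R; return c+w*((z-c[2])/w[:,2])[:,None]
def proj(s,X):
    K,k1,R,t=cam(s);c=np.atleast_2d(X)@R.T+t;u=c[:,:2]/c[:,2:]
    return u*(1+k1*(u**2).sum(1,keepdims=True))*K[0,0]+K[:2,2]
def pts(s,reg):
    v,u=np.nonzero(reg);X=unproj(s,np.c_[u,v]);return X[np.isfinite(X[:,0])]
def save(s,name,box=None,scale=1):
    im=s["img"][:,:,::-1]
    if box: im=im[box[1]:box[3],box[0]:box[2]]
    cv2.imwrite("pics/"+name,cv2.resize(im,None,fx=scale,fy=scale,interpolation=cv2.INTER_CUBIC))
E
python3 - <<'E'
from h import *
s=snapshot("top")
save(s,"crop1.png",(190,130,490,270),2.6)
for n in ("case","lid","lid_bar","case_hinge","tall_bay","low_bay","tester","drive","power_brick","screwdriver"):
    for d in models.spot_point(n,s)[:3]: print(n,"pt",np.round(d["uv"],1),round(d["conf"],2),unproj(s,d["uv"],{"lid_bar":.07,"case_hinge":.055}.get(n,0.)).round(3))
    for d in models.cut_out(n,s)[:3]:
        X=pts(s,d["region"]); 
        if len(X)==0: continue
        zt=np.percentile(X[:,2],[5,50,95]); T=X[X[:,2]>zt[2]-.012]
        r=cv2.minAreaRect((T[:,:2]*1000).astype(np.float32)); print(n,"cut",np.round(d["uv"]),round(d["conf"],2),zt.round(3),"rect",np.round(r[0],1),np.round(r[1],1),round(r[2],1),len(T))
E
```

```text
case pt [347.5 181.5] 0.56 [[ 0.578 -0.008  0.   ]]
case cut [349. 179.] 0.64 [0.074 0.105 0.109] rect [575.3 -10.7] [179.9 159.9] 86.7 3088Traceback (most recent call last):
  File "<stdin>", line 5, in <module>
ValueError: it knows: case, case_hinge, drive, lid_bar, low_bay, mug, power_brick, screw_jar, screwdriver, spray_can, tall_bay, tape_roll, tester
```

View pics/crop1.png

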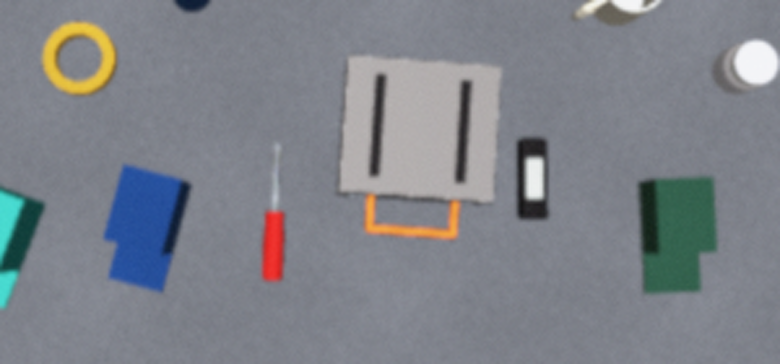

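```bash
python3 - <<'E'
from h import *
s=snapshot("top")
for n in ("lid_bar","case_hinge","tall_bay","low_bay","tester","drive","power_brick","screwdriver","tape_roll","spray_can"):
    for d in models.spot_point(n,s)[:4]: print(n,"pt",np.round(d["uv"],1),round(d["conf"],2),unproj(s,d["uv"],{"lid_bar":.07,"case_hinge":.055}.get(n,0.)).round(3))
    if n=="case_hinge": continue
    for d in models.cut_out(n,s)[:4]:
        X=pts(s,d["region"]); 
        if len(X)==0: continue
        zt=np.percentile(X[:,2],[5,50,95]); T=X[X[:,2]>zt[2]-.012]
        r=cv2.minAreaRect((T[:,:2]*1000).astype(np.float32)); print(n,"cut",np.round(d["uv"]),round(d["conf"],2),zt.round(3),"rect",np.round(r[0],1),np.round(r[1],1),round(r[2],1),len(T))
# orange mask
hsv=cv2.cvtColor(s["img"],cv2.COLOR_RGB2HSV); 
m=(hsv[...,0]>5)&(hsv[...,0]<20)&(hsv[...,1]>150)&(hsv[...,2]>120); m[:190]=0;m[240:]=0;m[:,:320]=0;m[:,380:]=0
v,u=np.nonzero(m);print(len(u)); P=unproj(s,np.c_[u,v],.075); r=cv2.minAreaRect((P[:,:2]*1000).astype(np.float32)); print("orange",r)
print(np.nanpercentile(pts(s,m)[:,2],[10,50,90]))
E
```

```text
lid_bar pt [347.  216.8] 0.65 [[ 0.462 -0.002  0.07 ]]
lid_bar cut [348. 176.] 0.98 [0.072 0.104 0.109] rect [575.5 -11.1] [180.6 160.5] 86.6 3115
lid_bar cut [476. 155.] 0.73 [-0.     0.069  0.078] rect [ 664.4 -417.3] [50.5 50.1] 33.2 224
case_hinge pt [389.3 198.1] 0.15 [[ 0.523 -0.135  0.055]]
tall_bay pt [190.9 226.6] 0.9 [[0.424 0.5   0.   ]]
tall_bay pt [247.2 218.7] 0.83 [[0.452 0.317 0.   ]]
tall_bay pt [131.9 212.4] 0.78 [[0.467 0.696 0.   ]]
tall_bay cut [188. 222.] 0.77 [0.002 0.108 0.114] rect [455.4 496.8] [72.9 87.3] 70.1 680
tall_bay cut [128. 209.] 0.77 [0.003 0.106 0.114] rect [484.9 685.6] [72.5 89.6] 66.9 658
tall_bay cut [245. 218.] 0.71 [0.002 0.109 0.115] rect [475.8 309.4] [70.  89.4] 75.3 685
tall_bay cut [452. 218.] 0.32 [0.003 0.067 0.074] rect [ 479.9 -331.9] [84.3 74. ] 0.9 632
low_bay pt [443.4 219.8] 0.74 [[ 0.457 -0.323  0.   ]]
low_bay cut [450. 216.] 0.88 [0.002 0.067 0.074] rect [ 480.7 -331.7] [87.  73.2] 2.3 654
low_bay cut [214. 150.] 0.31 [0.012 0.02  0.026] rect [665.3 407. ] [86.3 85.8] 29.6 312
tester pt [265.3 126.8] 0.52 [[0.755 0.264 0.   
[... 284 characters left out ...]
6 -0.155  0.   ]]
screwdriver cut [296. 221.] 0.78 [-0.002  0.021  0.027] rect [455.1 162.1] [118.6  22.7] 0.9 192
tape_roll pt [220.4 153.8] 0.63 [[0.664 0.41  0.   ]]
tape_roll pt [425.7 127.7] 0.31 [[ 0.76  -0.266  0.   ]]
tape_roll cut [214. 146.] 0.83 [0.004 0.02  0.026] rect [666.8 407.3] [90.1 87. ] 46.2 341
tape_roll cut [350. 183.] 0.41 [0.003 0.104 0.109] rect [575.5 -11.1] [180.6 160.5] 86.6 3118
spray_can pt [267.1 128.2] 0.6 [[0.751 0.258 0.   ]]
spray_can cut [260. 124.] 0.89 [0.01  0.151 0.162] rect [754.7 269.5] [46.6 47.7] 9.0 213
152
orange ((473.0166320800781, -3.791473388671875), (107.38087463378906, 42.0683708190918), 85.43719482421875)
[0.07014173 0.07355498 0.07764602]
```

```bash
cat >> h.py <<'E'
from scipy.spatial.transform import Rotation as Ro
def goto(p,yaw,tilt=None):
    o=telemetry.get_obs(); R0=Ro.from_euler('xyz',o["orientation"],degrees=True)
    R1=Ro.from_euler('xyz',[180,0,yaw],degrees=True)
    sh=R0.inv().apply(np.array(p)-o["tool_pos"]); rv=(R0.inv()*R1).as_rotvec(degrees=True)
    return sh.round(4),rv.round(2)
def st():
    o=telemetry.get_obs(); print("t",round(o["clock"],2),"tcp",o["tool_pos"].round(4),"rpy",o["orientation"].round(2),"F",o["force"].round(1),"op",round(o["opening"],4),"q",o["joint_pos"].round(1))
E
cat > bay.py <<'E'
from h import *
from scipy.optimize import minimize
import sys
def model(s,p,H):  # silhouette mask of bay
    x,y,a=p; c,sn=np.cos(a),np.sin(a); m=np.zeros((400*4,640*4),np.uint8)
    def hull(x0,x1,z0,z1):
        P=np.array([[X,Y,Z] for X in(x0,x1) for Y in(-.035,.035) for Z in(z0,z1)]); 
        W=np.c_[x+c*P[:,0]-sn*P[:,1],y+sn*P[:,0]+c*P[:,1],P[:,2]]
        q=proj(s,W); cv2.fillConvexPoly(m,cv2.convexHull(((q+.5)*4*16).astype(np.int32)),1,shift=4)
    hull(-.02,.07,0,H)
    P=None
    # apron is narrower? fit both
    w=AP
    P=np.array([[X,Y,Z] for X in(-.07,-.02) for Y in(-w,w) for Z in(0,.006)])
    W=np.c_[x+c*P[:,0]-sn*P[:,1],y+sn*P[:,0]+c*P[:,1],P[:,2]]
    q=proj(s,W); cv2.fillConvexPoly(m,cv2.convexHull(((q+.5)*4*16).astype(np.int32)),1,shift=4)
    return cv2.resize(m.astype(np.float32),(640,400),interpolation=cv2.INTER_AREA)
AP=.029
S={n:snapshot(n) for n in("top","side")}
for nm,hr,H,p0 in(("blue",(100,125),.112,(.4516,.3157,-.257)),("green",(65,90),.071,(.455,-.333,.03))):
    M={}
    for n,s in S.items():
        h=cv2.cvtColor(s["img"],cv2.COLOR_RGB2HSV)
        m=((h[...,0]>hr[0])&(h[...,0]<hr[1])&(h[...,1]>(100 if nm=="blue" else 60))).astype(np.float32)
        q=proj(s,[[p0[0],p0[1],.05]])[0].astype(int); k=np.zeros_like(m); k[q[1]-38:q[1]+38,q[0]-33:q[0]+33]=1
        M[n]=m*k
    for use in (("top",),("side",),("top","side")):
        if nm=="green" and use!=("top",): continue
        f=lambda p:sum(np.abs(model(S[n],p,H)-M[n]).sum() for n in use)
        r=minimize(f,p0,method="Nelder-Mead",options=dict(initial_simplex=[p0]+[tuple(np.array(p0)+d) for d in((.01,0,0),(0,.01,0),(0,0,.08))],xatol=1e-4,fatol=.1))
        print(nm,use,r.x[:2].round(4),np.degrees(r.x[2]).round(2),round(r.fun,1),[M[n].sum() for n in use])
E
python3 bay.py; python3 - <<'E'
from h import *
st(); print(goto([.456,-.004,.15],-93.4))
E
```

```text
blue ('top',) [0.4535 0.3177] -14.38 94.3 [np.float32(1102.0)]
blue ('side',) [0.4586 0.3154] -19.17 142.5 [np.float32(1688.0)]
blue ('top', 'side') [0.4537 0.3181] -16.46 266.6 [np.float32(1102.0), np.float32(1688.0)]
green ('top',) [ 0.4552 -0.3355] 4.53 109.4 [np.float32(1091.0)]
t 1.35 tcp [ 0.2922 -0.6084  0.2266] rpy [-180.      0.   -154.34] F [-0.9  0.4 -0.2] op 0.0877 q [-47.8  20.5   0.7  -0.  -70.1 -16.5]
(array([-0.4093,  0.4739,  0.0766]), array([ -0.  ,   0.  , -60.94]))
```

Request:
{"api": "jog_arm", "payload": {
  "targets": "-0.409 0.474 0.0 0 0 -60.9 -0.5;-0.409 0.474 0.0 0 0 -60.9 -0.5;-0.409 0.474 0.0 0 0 -60.9 -0.5;-0.409 0.474 0.0 0 0 -60.9 -0.5;-0.409 0.474 0.0 0 0 -60.9 -0.5;-0.409 0.474 0.0 0 0 -60.9 -0.5;-0.409 0.474 0.03 0 0 -60.9 -0.5;-0.409 0.474 0.076 0 0 -60.9 -0.5"
}}

```text
clock: 2.35
tool_pos: [0.4228, -0.1278, 0.1989]
orientation: [-179.8, 0.0, -93.4]
force: [1.2, 0.0, -0.6]
opening: 0.0223
```

```bash
python3 - <<'E'
from h import *
st(); print(goto([.456,-.004,.12],-93.4))
E
```

```text
t 2.35 tcp [ 0.4228 -0.1278  0.1989] rpy [-1.7978e+02  3.0000e-02 -9.3410e+01] F [ 1.2  0.  -0.6] op 0.0223 q [  8.9  -0.9 -29.8   0.  -61.  -12.4]
(array([-0.1255, -0.0254,  0.0791]), array([-0.22,  0.02, -0.01]))
```

Request:
{"api": "jog_arm", "payload": {
  "targets": "-0.05 -0.025 0.02 0 0 0 -0.5;-0.10 -0.025 0.06 0 0 0 -0.5;-0.125 -0.025 0.079 0 0 0 -0.5;-0.125 -0.025 0.079 0 0 0 -0.5;-0.125 -0.025 0.079 0 0 0 -0.5;-0.125 -0.025 0.079 0 0 0 -0.5;-0.125 -0.025 0.079 0 0 0 -0.5;-0.125 -0.025 0.079 0 0 0 -0.5"
}}

```text
clock: 3.35
tool_pos: [0.4557, -0.0049, 0.1205]
orientation: [-179.7, 0.0, -93.5]
force: [-0.9, 0.2, -0.4]
opening: 0.0217
```

```bash
python3 - <<'E'
from h import *
st(); print(goto([.456,-.004,.051],-93.4))
s=snapshot("side");save(s,"s1.png",(270,130,470,250),4)
s=snapshot("top");save(s,"t1.png",(270,130,470,250),4)
E
```

```text
t 3.35 tcp [ 0.4557 -0.0049  0.1205] rpy [-1.7973e+02  5.0000e-02 -9.3460e+01] F [-0.9  0.2 -0.4] op 0.0217 q [ 24.4   5.5 -34.8   0.1 -49.5 -27.9]
(array([-0.0008,  0.0001,  0.0695]), array([-0.27,  0.05, -0.06]))
```

View pics/s1.png

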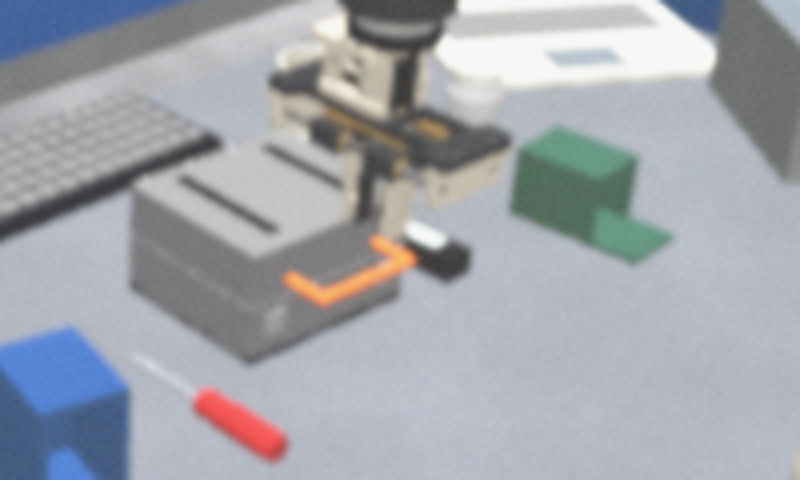

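View pics/t1.png

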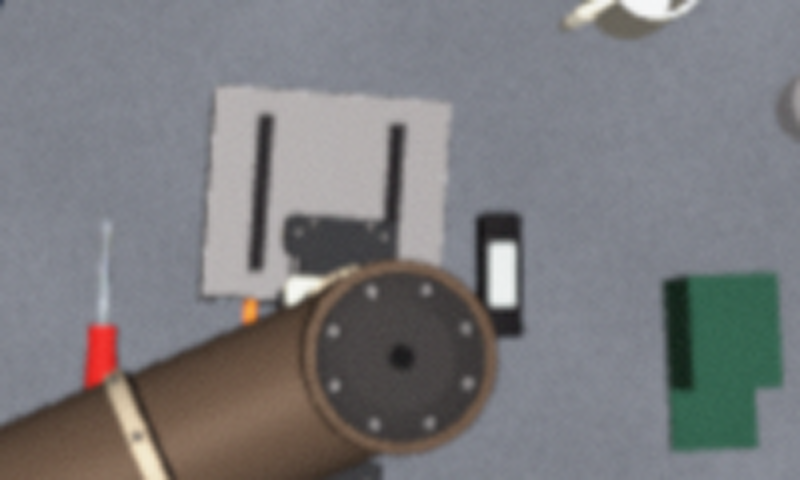

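Request:
{"api": "jog_arm", "payload": {
  "targets": "-0.001 0 0.025 -0.3 0 0 -0.5;-0.001 0 0.045 -0.3 0 0 -0.5;-0.001 0 0.06 -0.3 0 0 -0.5;-0.001 0 0.07 -0.3 0 0 -0.5;-0.001 0 0.07 -0.3 0 0 -0.5;-0.001 0 0.07 -0.3 0 0 -0.5;-0.001 0 0.07 -0.3 0 0 -1;-0.001 0 0.07 -0.3 0 0 -1"
}}

```text
clock: 4.45
tool_pos: [0.4574, -0.0035, 0.0511]
orientation: [-179.9, 0.1, -93.4]
force: [3.3, -2.4, -2.1]
opening: 0.0094
```

```bash
python3 - <<'E'
from h import *
st()
s=snapshot("side");save(s,"s2.png",(270,130,470,250),4)
# arc shifts in tool axes: bar world start from measured TCP
o=telemetry.get_obs(); R0=Ro.from_euler('xyz',o["orientation"],degrees=True)
a=np.radians(-3.4); ex=np.array([np.cos(a),np.sin(a),0]);ez=np.array([0,0,1.])
f0=np.pi-np.arctan2(.015,.2)
for th in np.arange(.1,1.75,.1):
    d=.2006*((np.cos(f0-th)-np.cos(f0))*ex+(np.sin(f0-th)-np.sin(f0))*ez)
    print(round(th,1),R0.inv().apply(d).round(3))
E
```

```text
t 4.45 tcp [ 0.4574 -0.0035  0.0511] rpy [-1.7989e+02  7.0000e-02 -9.3400e+01] F [ 3.3 -2.4 -2.1] op 0.0094 q [ 24.3  11.6 -39.1  -0.  -39.1 -27.7]
0.1 [-0.    -0.003 -0.02 ]
0.2 [-0.    -0.007 -0.039]
0.3 [-0.    -0.013 -0.058]
0.4 [-0.    -0.022 -0.077]
0.5 [-0.    -0.032 -0.094]
0.6 [-0.    -0.044 -0.11 ]
0.7 [-0.    -0.057 -0.125]
0.8 [-0.    -0.072 -0.139]
0.9 [-0.    -0.088 -0.151]
1.0 [-0.    -0.105 -0.161]
1.1 [-0.    -0.123 -0.17 ]
1.2 [-0.    -0.142 -0.177]
1.3 [-0.    -0.161 -0.181]
1.4 [-0.    -0.181 -0.184]
1.5 [-0.    -0.201 -0.185]
1.6 [-0.    -0.221 -0.184]
1.7 [-0.    -0.241 -0.181]
```

View pics/s2.png

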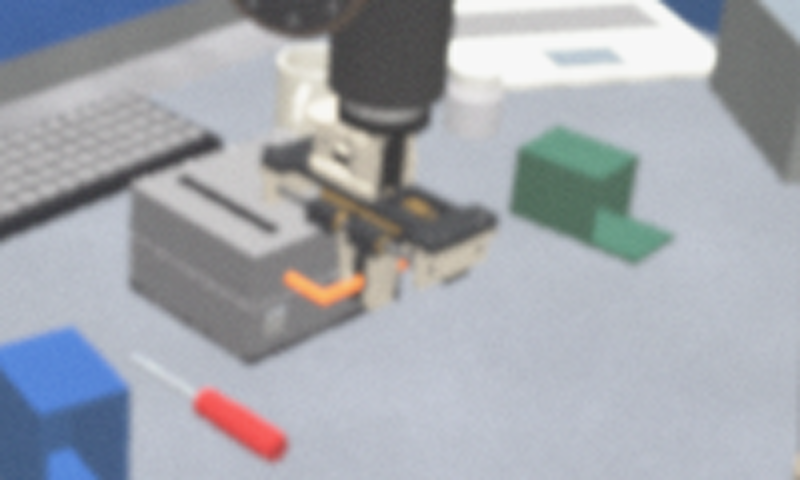

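Request:
{"api": "jog_arm", "payload": {
  "targets": "0 -0.003 -0.020 0 0 0 -1;0 -0.007 -0.039 0 0 0 -1;0 -0.013 -0.058 0 0 0 -1;0 -0.022 -0.077 0 0 0 -1;0 -0.032 -0.094 0 0 0 -1;0 -0.044 -0.110 0 0 0 -1;0 -0.057 -0.125 0 0 0 -1;0 -0.072 -0.139 0 0 0 -1"
}}

```text
clock: 5.5
tool_pos: [0.5262, -0.0078, 0.1907]
orientation: [179.8, 0.1, -93.4]
force: [-10.3, 5.5, 9.2]
opening: 0.0085
```

```bash
python3 - <<'E'
from h import *
st()
o=telemetry.get_obs(); R0=Ro.from_euler('xyz',o["orientation"],degrees=True)
a=np.radians(-3.4); ex=np.array([np.cos(a),np.sin(a),0]);ez=np.array([0,0,1.])
f0=np.pi-np.arctan2(.015,.2)
p0=np.array([.4574,-.0035,.0511])
for th in np.arange(.7,1.75,.1):
    d=.2006*((np.cos(f0-th)-np.cos(f0))*ex+(np.sin(f0-th)-np.sin(f0))*ez)
    print(round(th,1),(p0+d).round(3),R0.inv().apply(p0+d-o["tool_pos"]).round(3))
E
```

```text
t 5.5 tcp [ 0.5262 -0.0078  0.1907] rpy [ 1.798e+02  8.000e-02 -9.343e+01] F [-10.3   5.5   9.2] op 0.0085 q [ 20.4   8.2 -20.8  -0.2 -61.1 -23.8]
0.7 [ 0.514 -0.007  0.176] [-0.     0.012  0.014]
0.8 [ 0.529 -0.008  0.19 ] [-0.    -0.003  0.001]
0.9 [ 0.545 -0.009  0.202] [-0.    -0.019 -0.012]
1.0 [ 0.562 -0.01   0.213] [-0.    -0.036 -0.022]
1.1 [ 0.58  -0.011  0.221] [-0.    -0.054 -0.031]
1.2 [ 0.599 -0.012  0.228] [-0.    -0.073 -0.038]
1.3 [ 0.618 -0.013  0.233] [-0.    -0.092 -0.043]
1.4 [ 0.638 -0.014  0.236] [-0.    -0.112 -0.046]
1.5 [ 0.658 -0.015  0.237] [-0.    -0.132 -0.046]
1.6 [ 0.678 -0.017  0.236] [-0.    -0.152 -0.045]
1.7 [ 0.698 -0.018  0.233] [-0.    -0.172 -0.042]
```

Request:
{"api": "jog_arm", "payload": {
  "targets": "0 -0.019 -0.012 0 0 0 -1;0 -0.036 -0.022 0 0 0 -1;0 -0.054 -0.031 0 0 0 -1;0 -0.073 -0.038 0 0 0 -1;0 -0.092 -0.043 0 0 0 -1;0 -0.112 -0.046 0 0 0 -1;0 -0.132 -0.046 0 0 0 -1;0 -0.152 -0.045 0 0 0 -1"
}}

```text
clock: 6.5
tool_pos: [0.6785, -0.0171, 0.2358]
orientation: [179.8, 0.1, -93.4]
force: [-1.7, 0.4, 2.5]
opening: 0.009
```

```bash
python3 - <<'E'
from h import *
st()
s=snapshot("side");save(s,"s3.png",(220,60,470,250),3)
E
```

```text
t 6.5 tcp [ 0.6785 -0.0171  0.2358] rpy [ 1.7981e+02  9.0000e-02 -9.3430e+01] F [-1.7  0.4  2.5] op 0.009 q [ 14.9  20.7   2.2  -0.1 -71.6 -18.3]
```

View pics/s3.png

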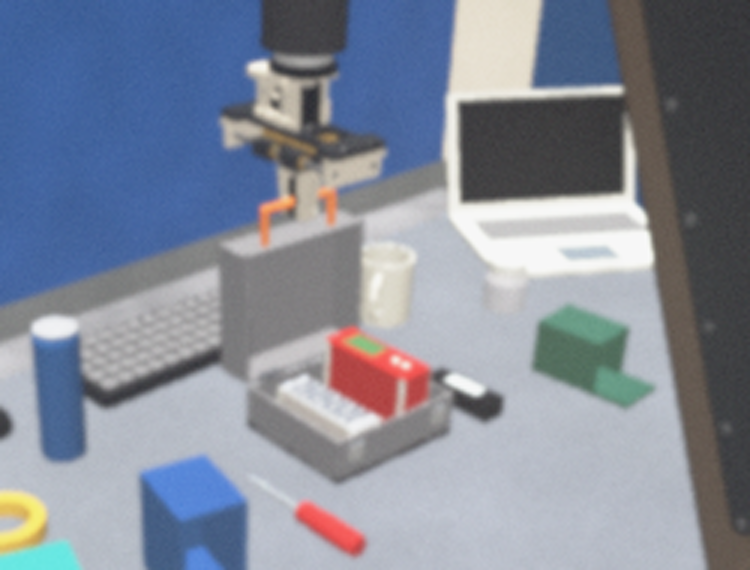

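Request:
{"api": "jog_arm", "payload": {
  "targets": "0 0 0 0 0 0 0;0 0 -0.01 0 0 0 0.5;0 0 -0.03 0 0 0 0.5;0 0 -0.06 0 0 0 0.5;0 0 -0.08 0 0 0 0.5;0 0 -0.08 0 0 0 0.5;0 0 -0.08 0 0 0 0.5;0 0 -0.08 0 0 0 0.5"
}}

```text
clock: 7.55
tool_pos: [0.6804, -0.0173, 0.3145]
orientation: [179.8, 0.0, -93.4]
force: [-0.8, -0.4, -0.6]
opening: 0.0655
```

```bash
cat > u.py <<'E'
from h import *
s=snapshot("top"); st(); save(s,"t4.png",(270,110,470,250),4)
for n in ("tester","drive","lid_bar","case"):
    for d in models.spot_point(n,s)[:2]: print(n,"pt",np.round(d["uv"],1),round(d["conf"],2),unproj(s,d["uv"],{"lid_bar":.24,"tester":.008,"drive":.008}.get(n,0.)).round(3))
    for d in models.cut_out(n,s)[:2]:
        X=pts(s,d["region"]); 
        if len(X)==0: continue
        zt=np.percentile(X[:,2],[5,50,95]); T=X[X[:,2]>zt[2]-.012]
        r=cv2.minAreaRect((T[:,:2]*1000).astype(np.float32)); print(n,"cut",np.round(d["uv"]),round(d["conf"],2),zt.round(3),"rect",np.round(r[0],1),np.round(r[1],1),round(r[2],1),len(T))
E
python3 u.py
```

```text
t 7.6 tcp [ 0.6805 -0.0174  0.3145] rpy [ 1.798e+02  3.000e-02 -9.341e+01] F [ 0.6  0.  -0.2] op 0.0657 q [ 14.9  19.1   9.9  -0.1 -80.9 -18.2]
tester pt [361.  182.9] 0.94 [[ 0.573 -0.052  0.008]]
tester cut [365. 183.] 0.83 [0.047 0.092 0.097] rect [565.8 -48.3] [ 43.5 117.1] 89.6 534
drive pt [337.6 180.3] 0.93 [[0.581 0.024 0.008]]
drive pt [363.6 183.7] 0.59 [[ 0.571 -0.06   0.008]]
drive cut [339. 175.] 0.97 [0.046 0.051 0.056] rect [575.2  25.2] [ 44.2 127.6] 86.9 485
drive cut [245. 215.] 0.24 [0.002 0.109 0.115] rect [476.5 309.8] [71.2 89.5] 76.3 700
lid_bar pt [359.3 113. ] 0.55 [[ 0.745 -0.018  0.24 ]]
lid_bar pt [362.  186.1] 0.49 [[ 0.544 -0.027  0.24 ]]
lid_bar cut [340. 137.] 0.45 [0.046 0.085 0.205] rect [679.9  -6.4] [ 98.4 211. ] 14.1 136
case pt [348.8 180.5] 0.8 [[ 0.581 -0.013  0.   ]]
case cut [348. 158.] 0.85 [0.004 0.05  0.202] rect [661.3  29.5] [125.6 270.3] 41.7 142
```

View pics/t4.png

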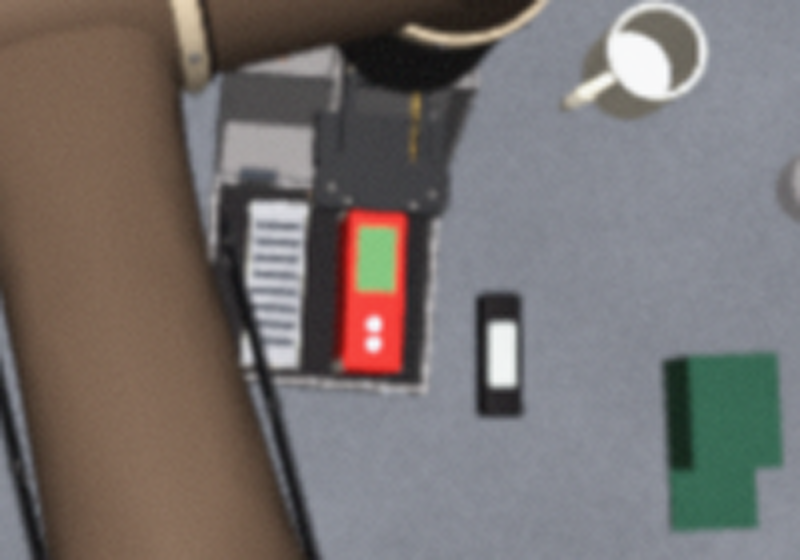

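```bash
python3 - <<'E'
from h import *
print(goto([.573,-.048,.22],-3.4),goto([.573,-.048,.30],-3.4))
E
```

```text
(array([0.0371, 0.1057, 0.0954]), array([ 6.000e-02,  1.300e-01, -9.001e+01])) (array([0.0371, 0.1059, 0.0154]), array([ 6.000e-02,  1.300e-01, -9.001e+01]))
```

Request:
{"api": "jog_arm", "payload": {
  "targets": "0.037 0.106 0 0 0 -90 0.5;0.037 0.106 0 0 0 -90 0.5;0.037 0.106 0.02 0 0 -90 0.5;0.037 0.106 0.05 0 0 -90 0.5;0.037 0.106 0.07 0 0 -90 0.5;0.037 0.106 0.095 0 0 -90 0.5;0.037 0.106 0.095 0 0 -90 0.5;0.037 0.106 0.095 0 0 -90 0.5"
}}

```text
clock: 9.0
tool_pos: [0.5726, -0.0479, 0.2202]
orientation: [-180.0, 0.2, -7.1]
force: [0.6, -0.8, 0.1]
opening: 0.0659
```

```bash
python3 - <<'E'
from h import *
st();s=snapshot("side");save(s,"s5.png",(220,60,470,250),3)
print(goto([.573,-.048,.059],-3.4),goto([.573,-.048,.12],-3.4))
E
```

```text
t 9.0 tcp [ 0.5726 -0.0479  0.2202] rpy [-1.7998e+02  1.5000e-01 -7.1100e+00] F [ 0.6 -0.8  0.1] op 0.0659 q [ 14.7  11.5 -12.7  -0.1 -66.   68.3]
(array([7.000e-04, 1.000e-04, 1.614e-01]), array([-0.03,  0.13, -3.17])) (array([5.000e-04, 1.000e-04, 1.004e-01]), array([-0.03,  0.13, -3.17]))
```

View pics/s5.png

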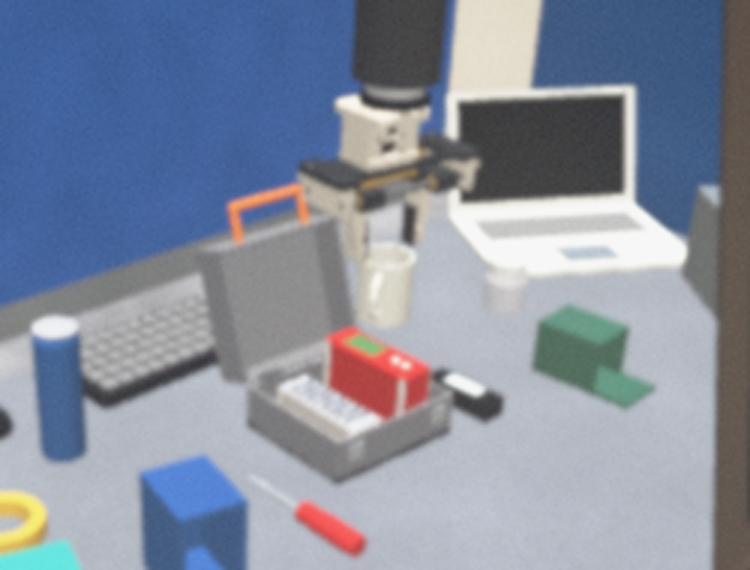

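Request:
{"api": "jog_arm", "payload": {
  "targets": "0.001 0 0.04 0 0 -3.2 0.4;0.001 0 0.085 0 0 -3.2 0.4;0.001 0 0.12 0 0 -3.2 0.4;0.001 0 0.148 0 0 -3.2 0.4;0.001 0 0.159 0 0 -3.2 0.4;0.001 0 0.159 0 0 -3.2 0.4;0.001 0 0.159 0 0 -3.2 -1;0.001 0 0.159 0 0 -3.2 -1"
}}

```text
clock: 10.05
tool_pos: [0.5741, -0.0478, 0.0626]
orientation: [-179.9, 0.0, -3.4]
force: [-0.1, -2.8, 1.7]
opening: 0.0469
```

```bash
python3 - <<'E'
from h import *
st();s=snapshot("side");save(s,"s6.png",(220,60,470,250),3)
E
```

```text
t 10.05 tcp [ 0.5741 -0.0478  0.0626] rpy [-1.7994e+02  2.0000e-02 -3.3800e+00] F [-0.1 -2.8  1.7] op 0.0469 q [ 14.6  20.4 -23.5  -0.1 -46.   72. ]
```

View pics/s6.png

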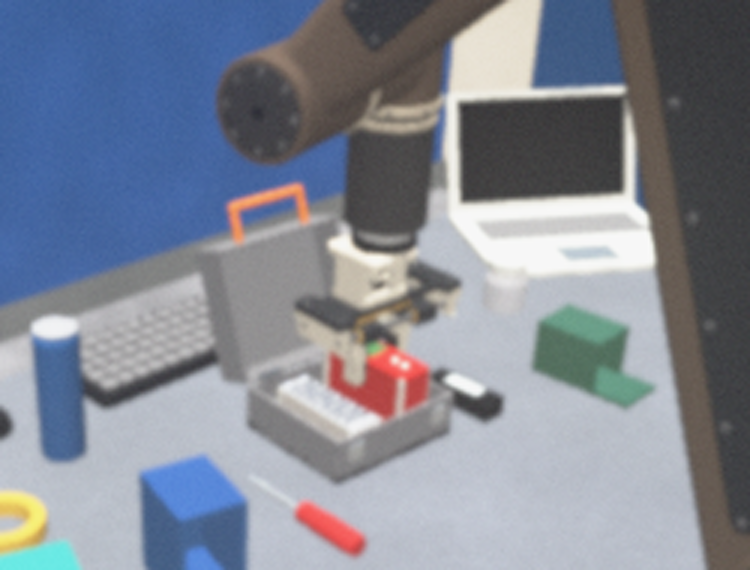

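Request:
{"api": "jog_arm", "payload": {
  "targets": "0 0 0 0 0 0 -1;0 0 0 0 0 0 -1;0 0 -0.01 0 0 0 -1;0 0 -0.03 0 0 0 -1;0 0 -0.06 0 0 0 -1;0 0 -0.09 0 0 0 -1;0 0 -0.12 0 0 0 -1;0 0 -0.14 0 0 0 -1"
}}

```text
clock: 11.1
tool_pos: [0.5744, -0.048, 0.2048]
orientation: [-179.9, -0.1, -3.4]
force: [0.0, 0.2, -3.1]
opening: 0.0442
```

```bash
python3 bay.py | head -1; python3 - <<'E'
from h import *
st();s=snapshot("side");save(s,"s7.png",(220,60,470,250),3)
s=snapshot("top");save(s,"t7.png",(210,170,310,250),8)
# bay frame targets
import math
x,y,a=.4535,.3170,-14.5
c,sn=math.cos(math.radians(a)),math.sin(math.radians(a))
for lx in(-.12,-.10,-.035): print(lx,(round(x+c*lx,4),round(y+sn*lx,4)))
im=s["img"].copy()
E
```

```text
blue ('top',) [0.4531 0.3173] -13.83 97.5 [np.float32(1098.0)]
t 11.2 tcp [ 0.5754 -0.0479  0.2056] rpy [-179.89   -0.25   -3.36] F [ 0.3  0.1 -1.9] op 0.0443 q [ 14.6  12.1 -13.9  -0.  -63.7  72. ]
-0.12 (0.3373, 0.347)
-0.1 (0.3567, 0.342)
-0.035 (0.4196, 0.3258)
```

View pics/s7.png

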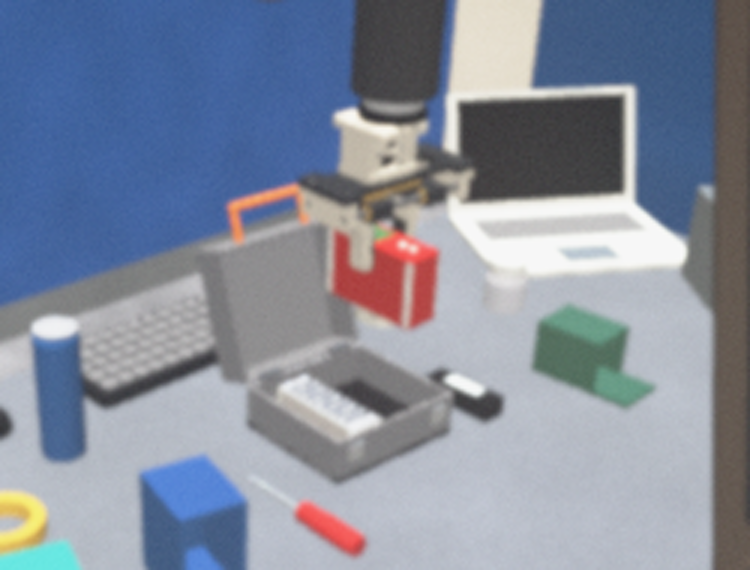

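View pics/t7.png

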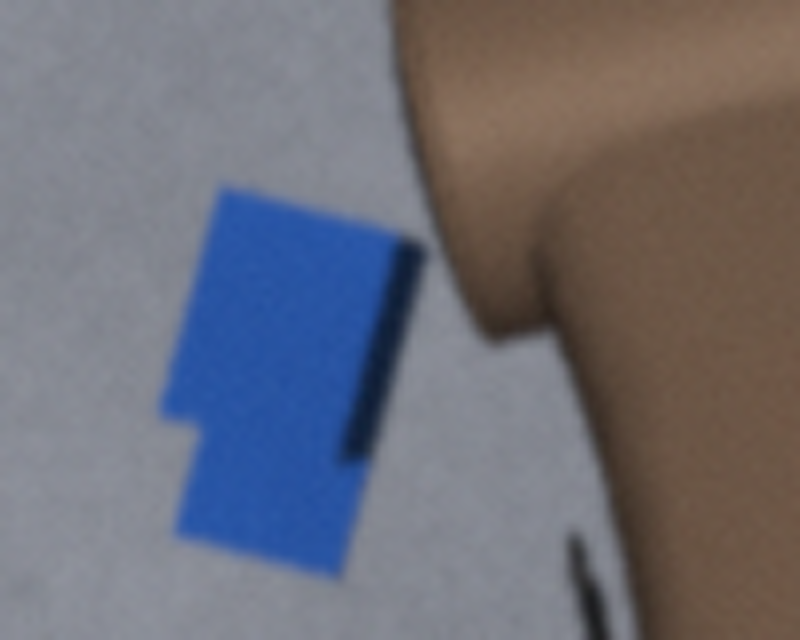

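```bash
python3 - <<'E'
from h import *
s=snapshot("top")
f=lambda u,v:(210+u/8-.44,170+v/8-.44)
P=unproj(s,[f(222,187),f(402,237),f(162,416)],.112); A=unproj(s,[f(175,535),f(343,578)],.006)
print(P.round(4));print(A.round(4))
for d,l in((P[1]-P[0],"back"),(P[0]-P[2],"side"),(A[1]-A[0],"apron")): print(l,np.linalg.norm(d).round(4),np.degrees(np.arctan2(d[1],d[0])).round(1))
m=A.mean(0); a=np.radians(-14.3); e=np.array([np.cos(a),np.sin(a)]); n=np.array([-e[1],e[0]])
print("o from apron",m[:2]+.07*e,"o from roof back",P[:2,:2].mean(0)-.07*e, "from front-left",P[2,:2]+.02*e-.035*n)
E
```

```text
[[0.5286 0.3322 0.112 ]
 [0.5108 0.2641 0.112 ]
 [0.4424 0.3528 0.112 ]]
[[0.394  0.3656 0.006 ]
 [0.3778 0.2972 0.006 ]]
back 0.0704 -104.7
side 0.0887 -13.4
apron 0.0703 -103.4
o from apron [0.4537221  0.31407466] o from roof back [0.45185662 0.31546523] from front-left [0.45310253 0.31391773]
```

```bash
sed -i 's/^AP=.029/AP=.035/' bay.py; python3 bay.py
```

```text
blue ('top',) [0.4538 0.3171] -13.84 54.9 [np.float32(1100.0)]
blue ('side',) [0.4575 0.3146] -18.16 146.4 [np.float32(1686.0)]
blue ('top', 'side') [0.4539 0.3167] -15.31 243.6 [np.float32(1100.0), np.float32(1686.0)]
green ('top',) [ 0.4556 -0.3345] 3.66 91.3 [np.float32(1090.0)]
```

```bash
python3 - <<'E'
from h import *
st();print(goto([.346,.3426,.16],-14))
E
```

```text
t 11.45 tcp [ 0.5734 -0.0481  0.2013] rpy [-1.7996e+02  1.4000e-01 -3.3800e+00] F [-0.   1.6 -1.5] op 0.0443 q [ 14.6  12.4 -14.2  -0.1 -63.6  72. ]
(array([-0.2499, -0.3766,  0.0421]), array([-0.02,  0.14, 10.62]))
```

Request:
{"api": "jog_arm", "payload": {
  "targets": "-0.01 -0.02 0 0 0 0 -1;-0.03 -0.05 0 0 0 1 -1;-0.06 -0.09 0 0 0 3 -1;-0.09 -0.14 0 0 0 4 -1;-0.125 -0.19 0 0 0 6 -1;-0.155 -0.24 0 0 0 8 -1;-0.185 -0.285 0 0 0 9 -1;-0.21 -0.325 0 0 0 10.6 -1"
}}

```text
clock: 12.45
tool_pos: [0.3814, 0.29, 0.2014]
orientation: [180.0, 0.2, -14.0]
force: [1.2, 0.8, -3.2]
opening: 0.0439
```

```bash
python3 - <<'E'
from h import *
st();print(goto([.346,.3426,.10],-14))
E
```

```text
t 12.45 tcp [0.3814 0.29   0.2014] rpy [ 1.7996e+02  1.6000e-01 -1.3980e+01] F [ 1.2  0.8 -3.2] op 0.0439 q [ 60.7   3.1 -25.2  -0.2 -61.8  15.4]
(array([-0.0468, -0.0425,  0.1015]), array([0.04, 0.16, 0.02]))
```

Request:
{"api": "jog_arm", "payload": {
  "targets": "-0.02 -0.018 0 0 0 0 -1;-0.035 -0.032 0 0 0 0 -1;-0.047 -0.0425 0.01 0 0 0 -1;-0.047 -0.0425 0.03 0 0 0 -1;-0.047 -0.0425 0.06 0 0 0 -1;-0.047 -0.0425 0.09 0 0 0 -1;-0.047 -0.0425 0.10 0 0 0 -1;-0.047 -0.0425 0.10 0 0 0 -1"
}}

```text
clock: 13.45
tool_pos: [0.3458, 0.3421, 0.1009]
orientation: [179.8, 0.2, -14.0]
force: [0.4, 0.3, -1.5]
opening: 0.0441
```

```bash
python3 - <<'E'
from h import *
st();s=snapshot("side");save(s,"s8.png",(180,140,380,300),4)
s=snapshot("top");save(s,"t8.png",(190,170,320,270),6)
E
```

```text
t 13.45 tcp [0.3458 0.3421 0.1009] rpy [ 1.7985e+02  1.7000e-01 -1.3990e+01] F [ 0.4  0.3 -1.5] op 0.0441 q [ 67.8  10.1 -32.1  -0.2 -47.9   8.3]
```

View pics/s8.png

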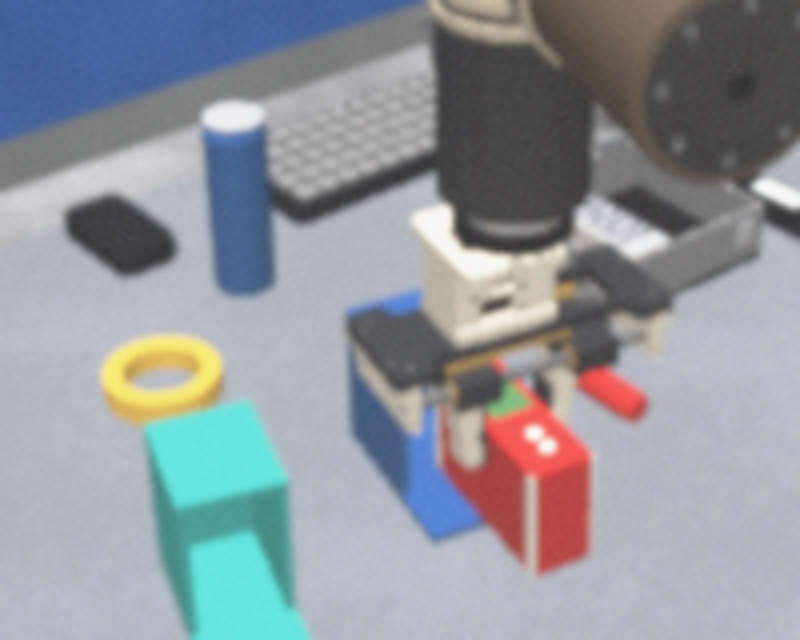

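View pics/t8.png

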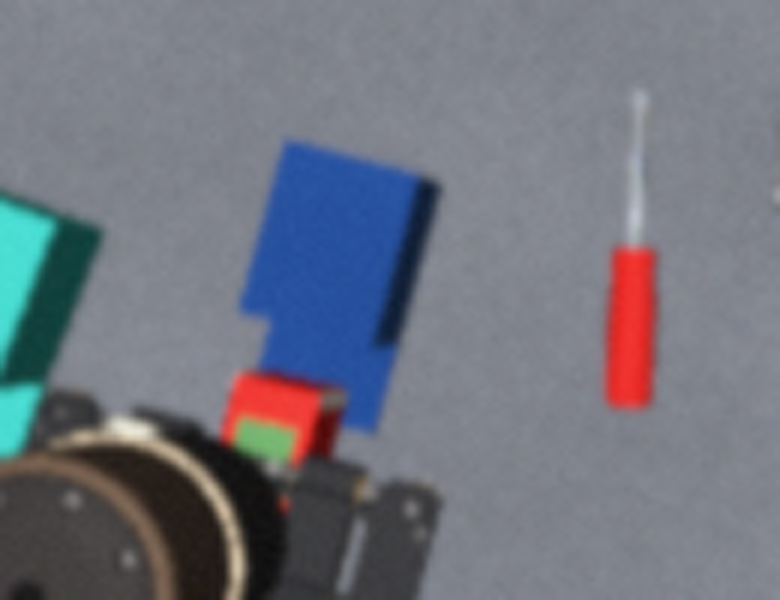

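```bash
python3 - <<'E'
from h import *
s=snapshot("top")
f=lambda u,v:(190+(u+.5)/6-.5,170+(v+.5)/6-.5)
T=unproj(s,[f(238,374),f(315,390)],.1313)
P=unproj(s,[f(287,140),f(422,180),f(242,312),f(380,346)],.112)
print(T.round(4),T.mean(0),np.linalg.norm(T[0]-T[1]));print(P.round(4),P.mean(0))
b=(P[0]+P[1])/2;m=(P[2]+P[3])/2;d=b-m;print(np.degrees(np.arctan2(d[1],d[0])),np.linalg.norm(d))
for an in(-14,np.degrees(np.arctan2(d[1],d[0]))):
  a=np.radians(an);n=np.array([-np.sin(a),np.cos(a)]);print(an,"lateral tester-bay",(T.mean(0)-P.mean(0))[:2]@n)
o=telemetry.get_obs()["tool_pos"];print((o-P.mean(0))[:2]@n)
e=np.array([np.cos(a),np.sin(a)]);print("o",P.mean(0)[:2]-.025*e)
E
```

```text
[[0.4119 0.3502 0.1313]
 [0.4047 0.3121 0.1313]] [0.40830409 0.33116694 0.1313    ] 0.038786715000175505
[[0.5287 0.3319 0.112 ]
 [0.5096 0.2638 0.112 ]
 [0.4423 0.3525 0.112 ]
 [0.4264 0.2831 0.112 ]] [0.47673868 0.30779703 0.112     ]
-13.217550881271615 0.08707196878864064
-14 lateral tester-bay 0.006119904060661112
-13.217550881271615 lateral tester-bay 0.007103315051406298
0.00473255480240066
o [0.45240095 0.31351326]
```

Request:
{"api": "jog_arm", "payload": {
  "targets": "0 0.002 0.01 0 0 0 -1;0 0.0045 0.02 0 0 0 -1;0 0.0045 0.03 0 0 0 -1;0 0.0045 0.035 0 0 0 -1;0.006 0.0045 0.036 0 0 0 -1;0.012 0.0045 0.036 0 0 0 -1;0.015 0.0045 0.036 0 0 0 -1;0.015 0.0045 0.036 0 0 0 -1"
}}

```text
clock: 14.6
tool_pos: [0.36, 0.3353, 0.0666]
orientation: [-179.9, 0.1, -14.0]
force: [-0.7, 0.6, -1.9]
opening: 0.0444
```

```bash
python3 - <<'E'
from h import *
st();s=snapshot("side");save(s,"s9.png",(230,190,330,280),8)
s=snapshot("top");save(s,"t9.png",(215,180,275,240),10)
E
```

```text
t 14.6 tcp [0.36   0.3353 0.0666] rpy [-1.7993e+02  1.3000e-01 -1.4010e+01] F [-0.7  0.6 -1.9] op 0.0444 q [ 65.8  13.2 -33.8  -0.2 -42.9  10.3]
```

View pics/s9.png

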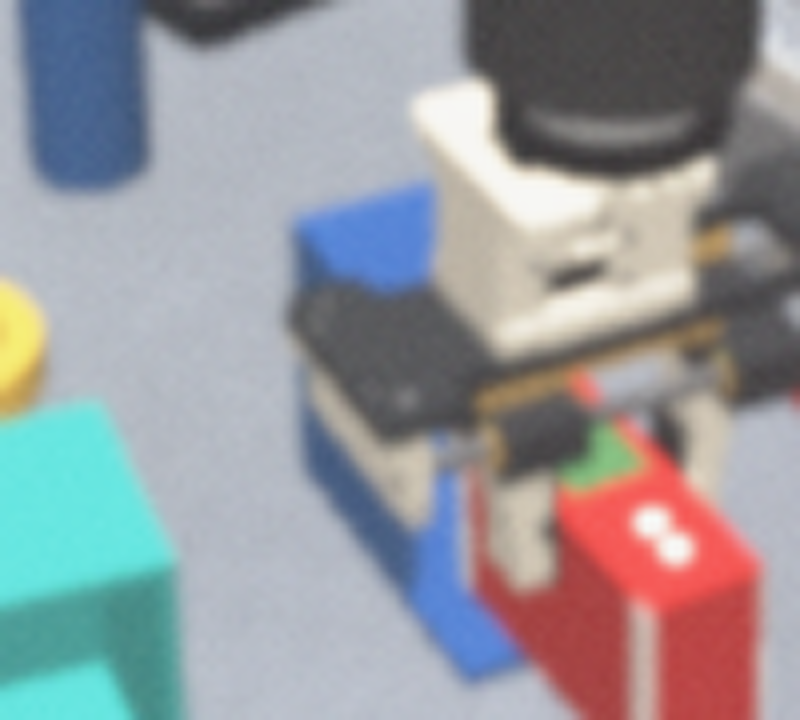

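View pics/t9.png

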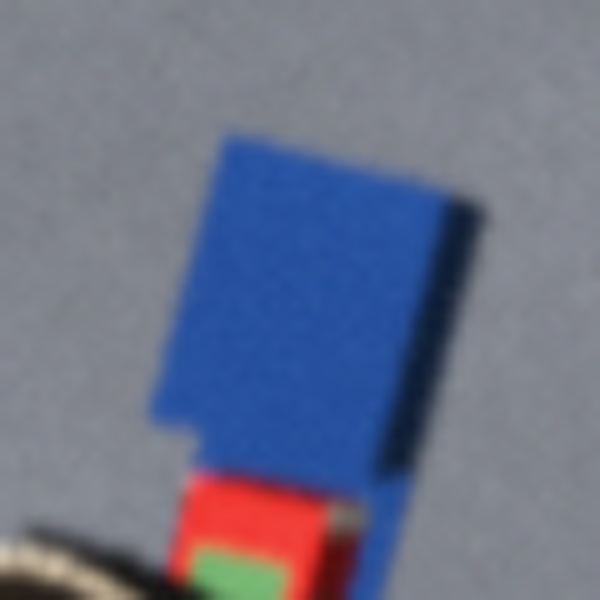

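```bash
python3 - <<'E'
from h import *
s=snapshot("top")
f=lambda u,v:(215+(u+.5)/10-.5,180+(v+.5)/10-.5)
T=unproj(s,[f(190,472),f(330,505)],.097)
P=unproj(s,[f(228,132),f(450,190),f(150,416),f(380,472)],.112)
print(T.round(4),np.linalg.norm(T[0]-T[1]),np.linalg.norm(P[2]-P[3]),np.linalg.norm(P[1]-P[0]))
for an in(-13.,-14):
  a=np.radians(an);n=np.array([-np.sin(a),np.cos(a)]);print((T-P.mean(0))[:,:2]@n,(P-P.mean(0))[:,:2]@n)
E
```

```text
[[0.4268 0.3438 0.097 ]
 [0.4175 0.3011 0.097 ]] 0.04370471708554393 0.07115490702751752 0.06921046493462767
[ 0.02255654 -0.02114501] [ 0.03426811 -0.03493555  0.03591082 -0.03524338]
[ 0.02153915 -0.02214658] [ 0.03503557 -0.03417448  0.03513835 -0.03599944]
```

Request:
{"api": "jog_arm", "payload": {
  "targets": "0.008 0 0.003 0 0 0 -1;0.018 0 0.003 0 0 0 -1;0.03 0 0.003 0 0 0 -1;0.042 0 0.003 0 0 0 -1;0.052 0 0.003 0 0 0 -1;0.058 0 0.003 0 0 0 -1;0.058 0 0.004 0 0 0 -1;0.058 0 0.005 0 0 0 -1"
}}

```text
clock: 15.75
tool_pos: [0.4157, 0.3212, 0.0613]
orientation: [-179.9, 0.1, -14.0]
force: [-0.1, -0.0, -2.4]
opening: 0.044
```

```bash
python3 - <<'E'
from h import *
st();s=snapshot("side");save(s,"s10.png",(230,170,330,270),7)
E
```

```text
t 15.75 tcp [0.4157 0.3212 0.0613] rpy [-1.7995e+02  1.4000e-01 -1.3980e+01] F [-0.1 -0.  -2.4] op 0.044 q [ 59.   16.5 -30.   -0.2 -43.6  17.2]
```

View pics/s10.png

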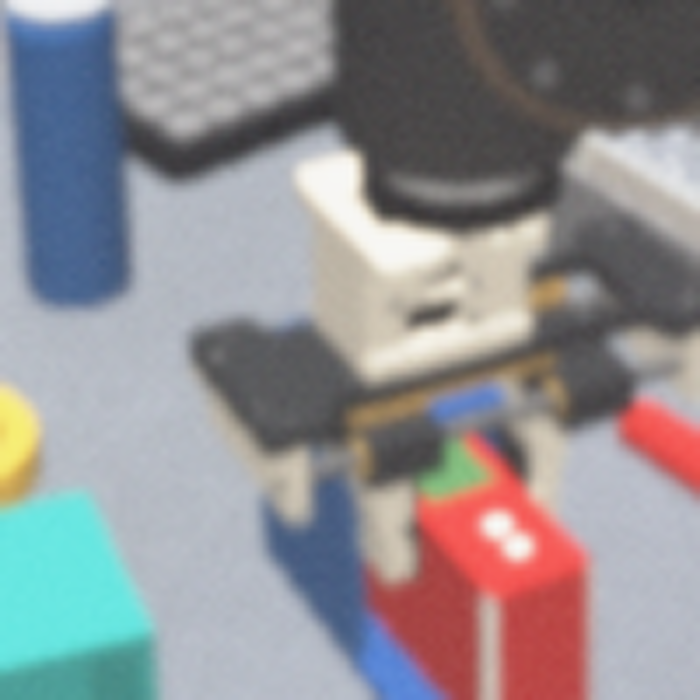

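Request:
{"api": "jog_arm", "payload": {
  "targets": "0 0 0.001 0 0 0 -1;0 0 0.001 0 0 0 -1;0 0 0.002 0 0 0 -1;0 0 0.002 0 0 0 -1;0 0 0.002 0 0 0 -1;0 0 0.002 0 0 0 -1;0 0 0.002 0 0 0 -1;0 0 0.002 0 0 0 -1"
}}

```text
clock: 16.8
tool_pos: [0.4154, 0.3211, 0.0602]
orientation: [-180.0, 0.1, -13.9]
force: [-4.4, -2.9, 11.8]
opening: 0.0443
```

Request:
{"api": "jog_arm", "payload": {
  "targets": "0 0 -0.001 0 0 0 0.32;0 0 -0.001 0 0 0 0.32;0 0 -0.001 0 0 0 0.32;-0.015 0 -0.001 0 0 0 0.32;-0.03 0 -0.001 0 0 0 0.32;-0.042 0 -0.001 0 0 0 0.32;-0.042 0 -0.001 0 0 0 0.32;-0.042 0 -0.001 0 0 0 0.32"
}}

```text
clock: 17.8
tool_pos: [0.3745, 0.3316, 0.0615]
orientation: [-179.9, 0.1, -13.9]
force: [-0.2, -0.7, 0.4]
opening: 0.0577
```

```bash
python3 - <<'E'
from h import *
st();s=snapshot("side");save(s,"s11.png",(230,170,330,270),7)
s=snapshot("top");save(s,"t11.png",(215,180,275,240),10)
E
```

```text
t 17.8 tcp [0.3745 0.3316 0.0615] rpy [-1.7993e+02  1.2000e-01 -1.3880e+01] F [-0.2 -0.7  0.4] op 0.0577 q [ 64.   14.4 -33.1  -0.2 -42.5  12.3]
```

View pics/s11.png

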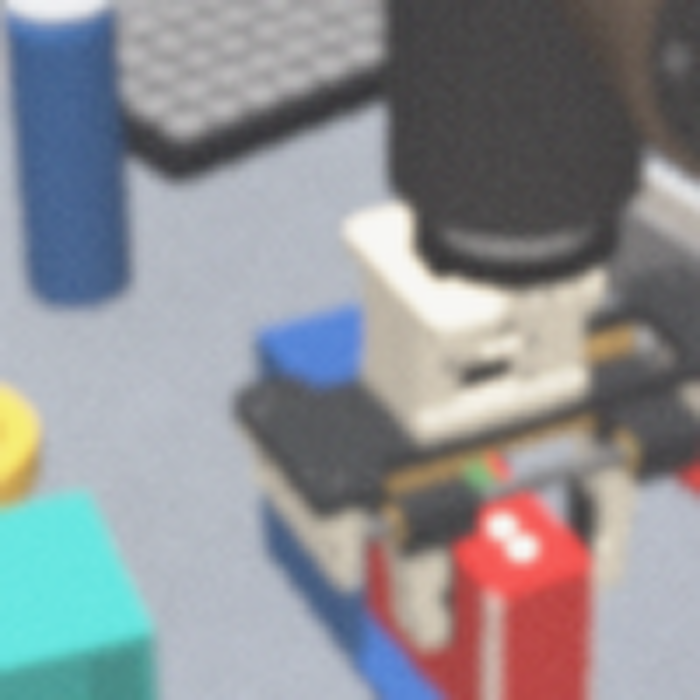

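Gripper straddles the outer end now. Close and slide in, stopping just short of the expected backstop first.

Request:
{"api": "jog_arm", "payload": {
  "targets": "0 0 0 0 0 0 -1;0 0 0 0 0 0 -1;0 0 0 0 0 0 -1;0.006 0 0 0 0 0 -1;0.014 0 0 0 0 0 -1;0.022 0 0 0 0 0 -1;0.029 0 0 0 0 0 -1;0.032 0 0 0 0 0 -1"
}}

```text
clock: 18.9
tool_pos: [0.4064, 0.3234, 0.0612]
orientation: [-180.0, 0.1, -14.0]
force: [-1.1, -0.7, -1.2]
opening: 0.0437
```

Request:
{"api": "jog_arm", "payload": {
  "targets": "0.001 0 0 0 0 0 -1;0.002 0 0 0 0 0 -1;0.003 0 0 0 0 0 -1;0.004 0 0 0 0 0 -1;0.004 0 0 0 0 0 -1;0.004 0 0 0 0 0 -1;0.004 0 0 0 0 0 -1;0.004 0 0 0 0 0 -1"
}}

```text
clock: 19.9
tool_pos: [0.4103, 0.3225, 0.0612]
orientation: [-179.9, 0.1, -14.0]
force: [-0.1, -0.0, -2.4]
opening: 0.0435
```

```bash
python3 - <<'E'
from h import *
st()
E
```

```text
t 19.9 tcp [0.4103 0.3225 0.0612] rpy [-1.7995e+02  1.3000e-01 -1.3970e+01] F [-0.1 -0.  -2.4] op 0.0435 q [ 59.6  16.2 -30.4  -0.2 -43.4  16.6]
```

Request:
{"api": "jog_arm", "payload": {
  "targets": "0 0 0.0005 0 0 0 -1;0.001 0 0.001 0 0 0 -1;0.001 0 0.001 0 0 0 -1;0.002 0 0.001 0 0 0 -1;0.002 0 0.001 0 0 0 -1;0.003 0 0.001 0 0 0 -1;0.003 0 0.001 0 0 0 -1;0.003 0 0.001 0 0 0 -1"
}}

```text
clock: 20.9
tool_pos: [0.4128, 0.3224, 0.0612]
orientation: [-179.9, 0.1, -13.9]
force: [-8.0, 0.5, 9.1]
opening: 0.0437
```

```bash
python3 - <<'E'
from h import *
st();s=snapshot("side");save(s,"s12.png",(230,170,330,270),7)
E
```

```text
t 20.9 tcp [0.4128 0.3224 0.0612] rpy [-1.7988e+02  1.4000e-01 -1.3940e+01] F [-8.   0.5  9.1] op 0.0437 q [ 59.3  16.3 -30.2  -0.2 -43.4  16.9]
```

View pics/s12.png

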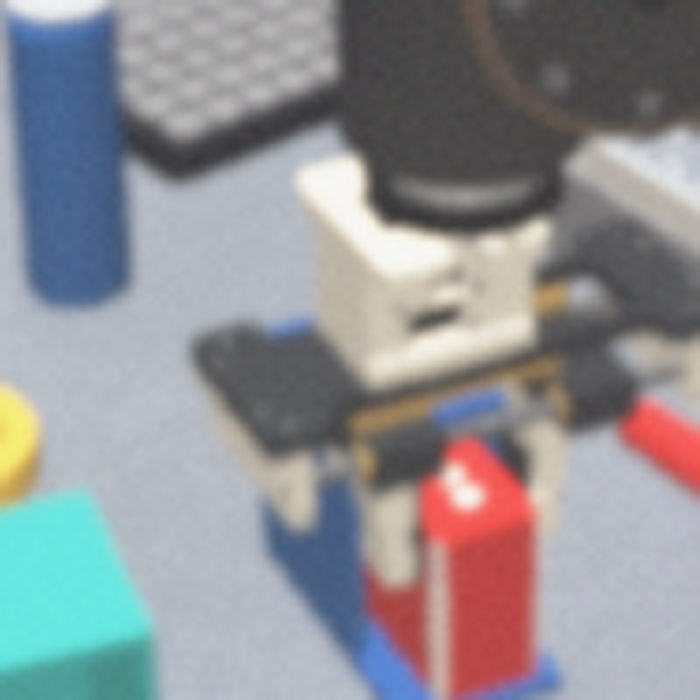

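Request:
{"api": "jog_arm", "payload": {
  "targets": "0.001 0 0 0 0 0 -1;0.001 0 0 0 0 0 -1;0.002 0 0 0 0 0 -1;0.002 0 0 0 0 0 -1;0.003 0 0 0 0 0 -1;0.003 0 0 0 0 0 -1;0.003 0 0 0 0 0 -1;0.003 0 0 0 0 0 -1"
}}

```text
clock: 21.95
tool_pos: [0.413, 0.3225, 0.0612]
orientation: [-179.9, 0.3, -14.0]
force: [-20.1, 6.4, 8.4]
opening: 0.0437
```

Request:
{"api": "jog_arm", "payload": {
  "targets": "0 0 0 0 0 0 -1;0 0 -0.001 0 0 0 0.35;0 0 -0.001 0 0 0 0.35;0 0 -0.002 0 0 0 0.35;-0.005 0 -0.02 0 0 0 0.35;-0.005 0 -0.05 0 0 0 0.35;-0.005 0 -0.10 0 0 0 0.35;-0.005 0 -0.14 0 0 0 0.35"
}}

```text
clock: 22.95
tool_pos: [0.4092, 0.3232, 0.2032]
orientation: [-179.8, 0.3, -14.0]
force: [1.4, -0.3, -0.5]
opening: 0.0592
```

```bash
python3 - <<'E'
from h import *
st();s=snapshot("side");save(s,"s13.png",(230,150,400,270),4.7)
print(goto([.578,.026,.22],-3.4))
E
```

```text
t 22.95 tcp [0.4092 0.3232 0.2032] rpy [-179.82    0.29  -13.98] F [ 1.4 -0.3 -0.5] op 0.0592 q [ 59.6   7.1 -20.3  -0.4 -62.5  16.6]
(array([ 0.2339,  0.2498, -0.0141]), array([ -0.54,   0.02, -10.52]))
```

View pics/s13.png

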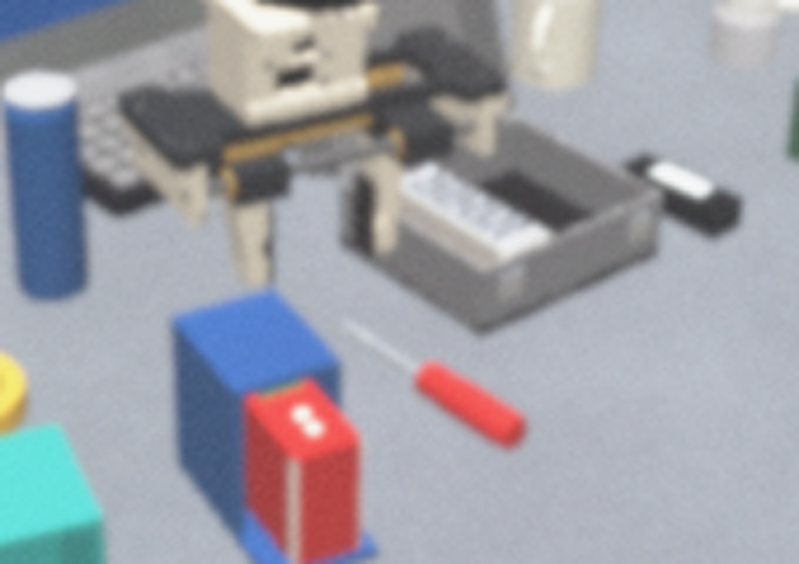

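Request:
{"api": "jog_arm", "payload": {
  "targets": "0.02 0.03 -0.02 0 0 0 0.35;0.05 0.06 -0.02 0 0 -1 0.35;0.09 0.10 -0.02 0 0 -3 0.35;0.13 0.14 -0.02 0 0 -5 0.35;0.17 0.18 -0.014 0 0 -7 0.35;0.21 0.22 -0.014 0 0 -9 0.35;0.234 0.25 -0.014 0 0 -10.5 0.35;0.234 0.25 -0.014 0 0 -10.5 0.35"
}}

```text
clock: 24.0
tool_pos: [0.5787, 0.0233, 0.2191]
orientation: [-179.5, 0.0, -3.6]
force: [-1.1, -0.0, 0.2]
opening: 0.0592
```

```bash
python3 - <<'E'
from h import *
st();s=snapshot("top");save(s,"t14.png",(300,120,410,220),6)
for d in models.cut_out("drive",s)[:1]:
    X=pts(s,d["region"]);zt=np.percentile(X[:,2],[5,50,95]); T=X[X[:,2]>zt[2]-.012]
    r=cv2.minAreaRect((T[:,:2]*1000).astype(np.float32)); print(d["conf"],d["uv"],zt,r,len(T))
E
```

```text
t 24.0 tcp [0.5787 0.0233 0.2191] rpy [-1.7949e+02  3.0000e-02 -3.6300e+00] F [-1.1 -0.   0.2] op 0.0592 q [ 21.3  11.9 -12.2  -0.5 -65.8  65.3]
0.73 [338.6, 194.9] [0.00546486 0.05114139 0.59563001] ((512.947998046875, 63.31304168701172), (1.6651623249053955, 22.46947479248047), 21.352670669555664) 15
```

View pics/t14.png

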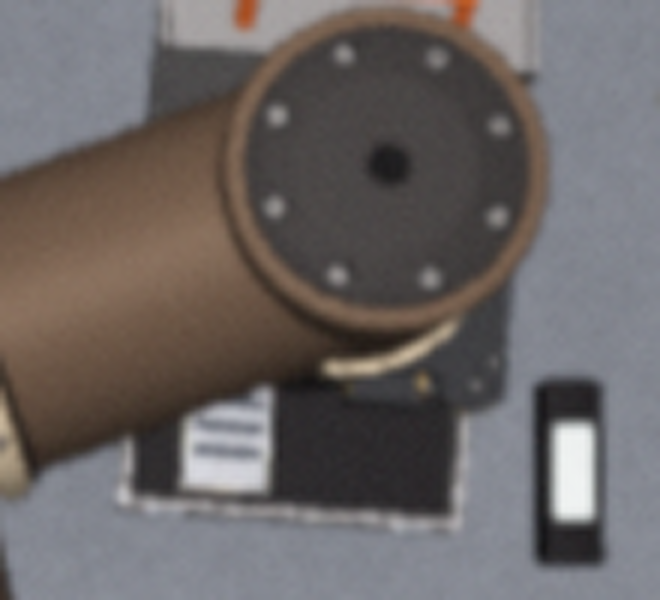

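```bash
python3 - <<'E'
from h import *
s=snapshot("top")
f=lambda u,v:(300+(u+.5)/6-.5,120+(v+.5)/6-.5)
T=unproj(s,[f(181,487),f(268,493)],.052);print(T.round(4),T.mean(0))
C=unproj(s,[f(120,502),f(462,525)],.055);print(C.round(4),C.mean(0),np.linalg.norm(C[0]-C[1]))
a=np.radians(-3.4);e=np.array([np.cos(a),np.sin(a)]);n=np.array([-e[1],e[0]])
print("drive ctr",T.mean(0)[:2]+.065*e,"case",C.mean(0)[:2]+.08*e, "lat",(T-C.mean(0))[:,:2]@n)
E
```

```text
[[0.5118 0.0513 0.052 ]
 [0.5093 0.0057 0.052 ]] [0.51059694 0.02851772 0.052     ]
[[ 0.5034  0.0832  0.055 ]
 [ 0.4939 -0.0955  0.055 ]] [ 0.49866722 -0.00615915  0.055     ] 0.1788863757159586
drive ctr [0.57548253 0.02466281] case [ 0.57852641 -0.01090366] lat [0.05812642 0.01252026]
```

```bash
python3 - <<'E'
from h import *
st();print(goto([.576,.0232,.065],-3.4))
E
```

```text
t 24.15 tcp [0.5778 0.026  0.2197] rpy [-1.7945e+02 -1.0000e-02 -3.4500e+00] F [ 0.2  0.1 -0.6] op 0.0591 q [ 21.6  11.7 -12.2  -0.5 -65.8  65.2]
(array([-0.0017,  0.0044,  0.1547]), array([-0.55, -0.01, -0.05]))
```

Request:
{"api": "jog_arm", "payload": {
  "targets": "-0.0017 0.0030 0.04 -0.5 0 0 0.22;-0.0017 0.0030 0.08 -0.5 0 0 0.22;-0.0017 0.0030 0.12 -0.5 0 0 0.22;-0.0017 0.0030 0.145 -0.5 0 0 0.22;-0.0017 0.0030 0.155 -0.5 0 0 0.22;-0.0017 0.0030 0.155 -0.5 0 0 0.22;-0.0017 0.0030 0.155 -0.5 0 0 0.22;-0.0017 0.0030 0.155 -0.5 0 0 0.22"
}}

```text
clock: 25.15
tool_pos: [0.5767, 0.0248, 0.0659]
orientation: [-179.9, -0.1, -3.4]
force: [-0.0, -0.4, 0.7]
opening: 0.0533
```

```bash
python3 - <<'E'
from h import *
st();s=snapshot("side");save(s,"s15.png",(290,140,390,230),8);print(goto([.576,.0232,.024],-3.4))
E
```

```text
t 25.15 tcp [0.5767 0.0248 0.0659] rpy [-1.7991e+02 -1.2000e-01 -3.4500e+00] F [-0.  -0.4  0.7] op 0.0533 q [ 21.8  20.2 -23.4  -0.  -46.3  64.7]
(array([-0.0006,  0.0016,  0.0417]), array([-0.09, -0.1 , -0.05]))
```

View pics/s15.png

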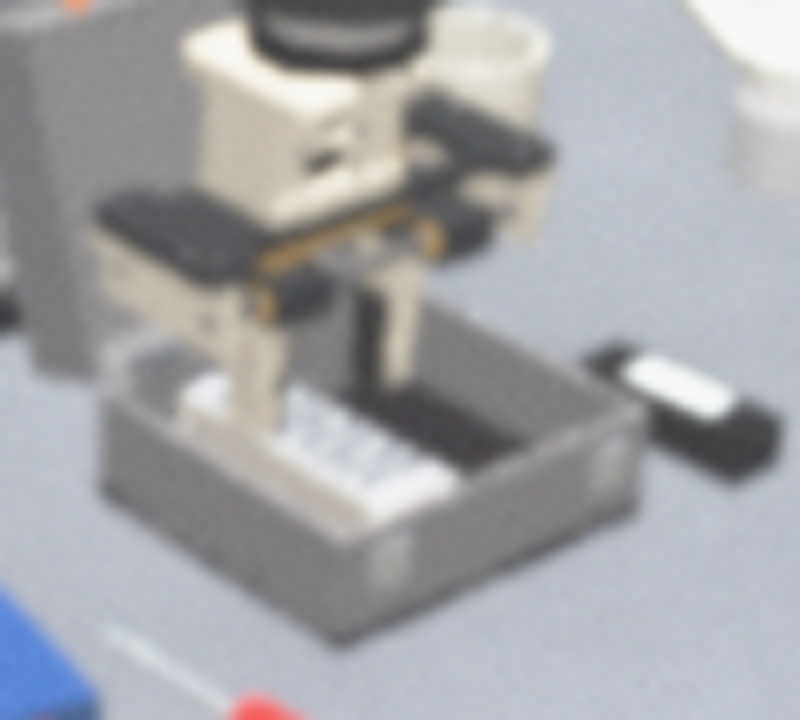

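Request:
{"api": "jog_arm", "payload": {
  "targets": "0 0.001 0.004 0 0 0 0.22;0 0.001 0.008 0 0 0 0.22;0 0.001 0.012 0 0 0 0.22;0 0.001 0.014 0 0 0 0.22;0 0.001 0.016 0 0 0 0.22;0 0.001 0.017 0 0 0 0.22;0 0.001 0.018 0 0 0 0.22;0 0.001 0.018 0 0 0 0.22"
}}

```text
clock: 26.2
tool_pos: [0.5765, 0.0238, 0.0477]
orientation: [-179.9, -0.1, -3.5]
force: [-0.5, -0.1, 0.4]
opening: 0.0536
```

```bash
python3 - <<'E'
from h import *
st();s=snapshot("side");save(s,"s16.png",(290,140,390,230),8);print(goto([.576,.0232,.024],-3.4))
E
```

```text
t 26.2 tcp [0.5765 0.0238 0.0477] rpy [-1.7992e+02 -1.0000e-01 -3.4500e+00] F [-0.5 -0.1  0.4] op 0.0536 q [ 21.7  21.5 -24.3  -0.  -44.   64.8]
(array([-0.0006,  0.0007,  0.0237]), array([-0.09, -0.11, -0.05]))
```

View pics/s16.png

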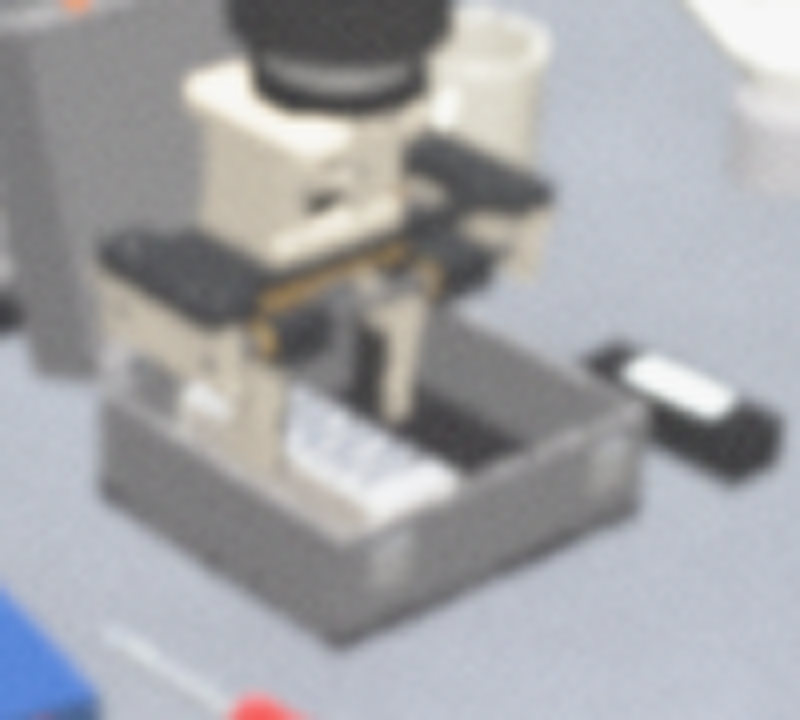

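Request:
{"api": "jog_arm", "payload": {
  "targets": "0 0.0005 0.006 0 0 0 0.22;0 0.0005 0.012 0 0 0 0.22;0 0.0005 0.018 0 0 0 0.22;0 0.0005 0.023 0 0 0 0.22;0 0.0005 0.023 0 0 0 0.22;0 0.0005 0.023 0 0 0 -1;0 0.0005 0.023 0 0 0 -1;0 0.0005 0.023 0 0 0 -1"
}}

```text
clock: 27.25
tool_pos: [0.5769, 0.0235, 0.0249]
orientation: [-179.9, -0.1, -3.4]
force: [0.8, 0.9, 0.1]
opening: 0.0441
```

Request:
{"api": "jog_arm", "payload": {
  "targets": "0 0 0 0 0 0 -1;0 0 -0.005 0 0 0 -1;0 0 -0.02 0 0 0 -1;0 0 -0.05 0 0 0 -1;0 0 -0.08 0 0 0 -1;0 0 -0.11 0 0 0 -1;0 0 -0.13 0 0 0 -1;0 0 -0.135 0 0 0 -1"
}}

```text
clock: 28.25
tool_pos: [0.5773, 0.0234, 0.1623]
orientation: [-179.8, -0.3, -3.4]
force: [-0.0, -0.9, -2.1]
opening: 0.0438
```

```bash
python3 - <<'E'
from h import *
st();s=snapshot("side");save(s,"s17.png",(260,110,460,240),4)
s=snapshot("top");save(s,"t17.png",(415,180,485,250),8)
E
```

```text
t 28.25 tcp [0.5773 0.0234 0.1623] rpy [-179.82   -0.32   -3.44] F [-0.  -0.9 -2.1] op 0.0438 q [ 21.7  14.1 -17.3  -0.  -58.2  64.9]
```

View pics/s17.png

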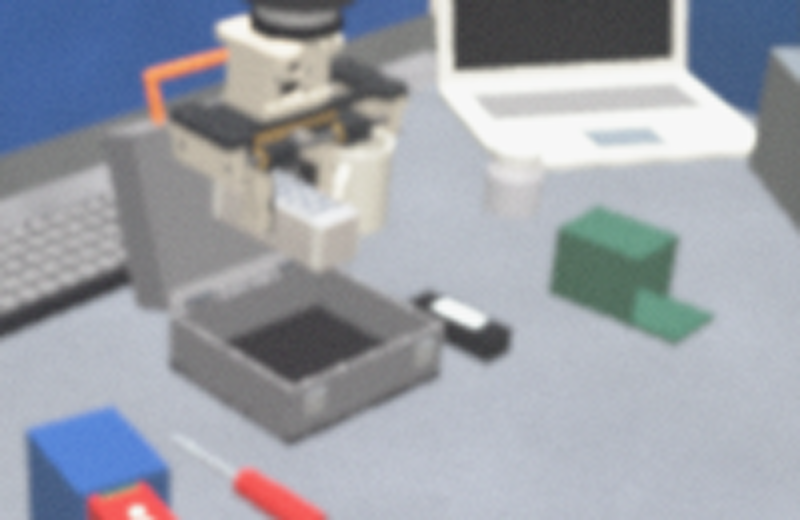

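View pics/t17.png

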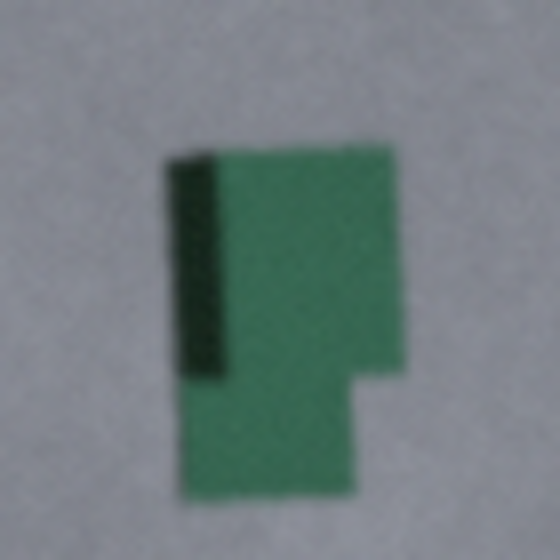

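```bash
python3 - <<'E'
from h import *
s=snapshot("top")
f=lambda u,v:(415+(u+.5)/8-.5,180+(v+.5)/8-.5)
P=unproj(s,[f(214,152),f(394,146),f(227,379),f(405,374)],.071); A=unproj(s,[f(180,500),f(354,494)],.006)
for d,l in((P[0]-P[1],"back"),(P[0]-P[2],"sideL"),(P[1]-P[3],"sideR"),(A[0]-A[1],"apron"),(P[2]-P[3],"front")): print(l,np.linalg.norm(d).round(4),np.degrees(np.arctan2(d[1],d[0])).round(1))
a=np.radians(2.9);e=np.array([np.cos(a),np.sin(a)])
print("roof",P.mean(0)[:2]-.025*e,"apron",A.mean(0)[:2]+.07*e)
o=np.array([.4555,-.334]);n=np.array([-e[1],e[0]]);print(o-.115*e)
st()
E
```

```text
back 0.0708 92.7
sideL 0.0881 3.1
sideR 0.0886 2.5
apron 0.0713 92.6
front 0.0697 92.3
roof [ 0.45514781 -0.33341539] apron [ 0.4564     -0.33230316]
[ 0.34064727 -0.33981819]
t 28.4 tcp [0.5761 0.0232 0.1597] rpy [-1.7989e+02 -1.2000e-01 -3.4600e+00] F [-0.7 -0.5 -2.5] op 0.0437 q [ 21.7  14.3 -17.4  -0.1 -58.1  64.9]
```

```bash
python3 - <<'E'
from h import *
print(goto([.3406,-.3384,.16],2.7))
E
```

```text
(array([-0.2133,  0.3751, -0.0014]), array([-0.11, -0.12, -6.16]))
```

Request:
{"api": "jog_arm", "payload": {
  "targets": "-0.01 0.02 0 0 0 0 -1;-0.03 0.055 0 0 0 -1 -1;-0.06 0.105 0 0 0 -2 -1;-0.09 0.155 0 0 0 -3 -1;-0.12 0.205 0 0 0 -4 -1;-0.15 0.255 0 0 0 -5 -1;-0.18 0.305 0 0 0 -6 -1;-0.2 0.345 0 0 0 -6.2 -1"
}}

```text
clock: 29.4
tool_pos: [0.3527, -0.3105, 0.158]
orientation: [-179.9, -0.1, 2.7]
force: [0.5, -0.0, -1.3]
opening: 0.0435
```

```bash
python3 - <<'E'
from h import *
st();print(goto([.3406,-.3384,.06],2.7))
E
```

```text
t 29.4 tcp [ 0.3527 -0.3105  0.158 ] rpy [-1.7986e+02 -5.0000e-02  2.7000e+00] F [ 0.5 -0.  -1.3] op 0.0435 q [-17.4   4.5 -29.9  -0.2 -55.6 110.2]
(array([-0.0135,  0.0276,  0.0979]), array([-0.14, -0.05,  0.  ]))
```

Request:
{"api": "jog_arm", "payload": {
  "targets": "-0.008 0.015 0 0 0 0 -1;-0.0135 0.0276 0 0 0 0 -1;-0.0135 0.0276 0.01 0 0 0 -1;-0.0135 0.0276 0.035 0 0 0 -1;-0.0135 0.0276 0.065 0 0 0 -1;-0.0135 0.0276 0.09 0 0 0 -1;-0.0135 0.0276 0.098 0 0 0 -1;-0.0135 0.0276 0.098 0 0 0 -1"
}}

```text
clock: 30.4
tool_pos: [0.3407, -0.338, 0.0596]
orientation: [-179.8, 0.0, 2.7]
force: [-0.4, 0.8, -0.9]
opening: 0.0436
```

```bash
python3 - <<'E'
from h import *
st();s=snapshot("side");save(s,"s18.png",(370,110,500,230),5)
s=snapshot("top");save(s,"t18.png",(415,180,485,250),8)
E
```

```text
t 30.4 tcp [ 0.3407 -0.338   0.0596] rpy [-1.7984e+02  1.0000e-02  2.7500e+00] F [-0.4  0.8 -0.9] op 0.0436 q [-21.3  12.9 -35.6  -0.2 -41.6 114.3]
```

View pics/s18.png

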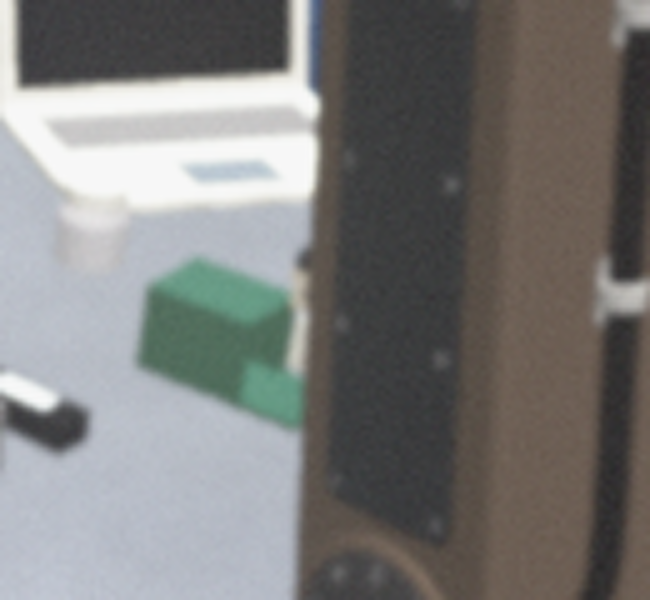

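View pics/t18.png

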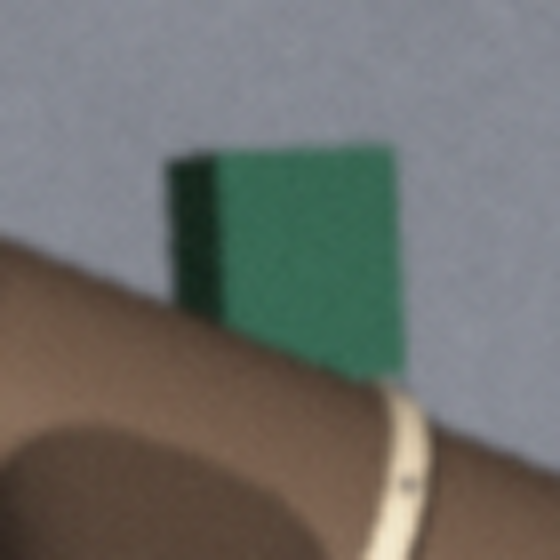

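Request:
{"api": "jog_arm", "payload": {
  "targets": "0 0 0.015 0 0 0 -1;0 0 0.028 0 0 0 -1;0 0 0.033 0 0 0 -1;0.01 0 0.033 0 0 0 -1;0.02 0 0.033 0 0 0 -1;0.03 0 0.033 0 0 0 -1;0.04 0 0.033 0 0 0 -1;0.045 0 0.033 0 0 0 -1"
}}

```text
clock: 31.5
tool_pos: [0.3873, -0.3363, 0.0277]
orientation: [-179.9, -0.1, 2.8]
force: [0.1, 0.3, -3.1]
opening: 0.0441
```

```bash
python3 - <<'E'
from h import *
st();s=snapshot("side");save(s,"s19.png",(370,110,500,230),5)
s=snapshot("top");save(s,"t19.png",(415,180,485,250),8)
E
```

```text
t 31.5 tcp [ 0.3873 -0.3363  0.0277] rpy [-1.7991e+02 -1.2000e-01  2.7600e+00] F [ 0.1  0.3 -3.1] op 0.0441 q [-19.1  18.3 -33.4  -0.2 -38.2 112. ]
```

View pics/s19.png

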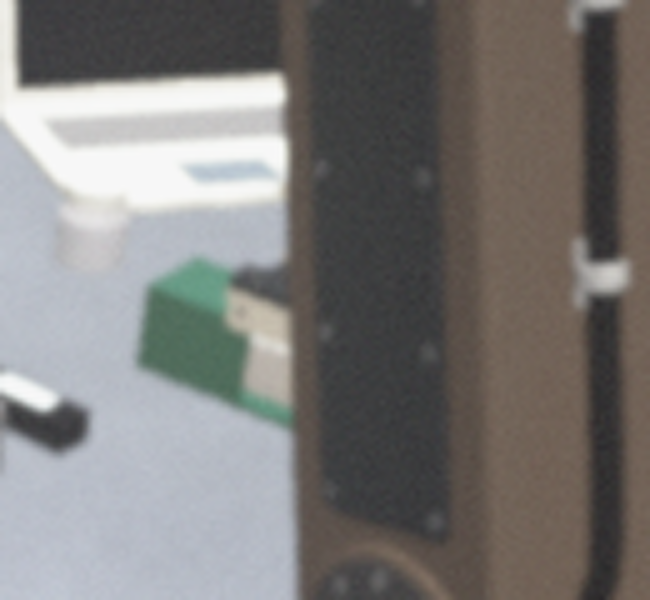

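Request:
{"api": "jog_arm", "payload": {
  "targets": "0.01 0 0.001 0 0 0 -1;0.02 0 0.002 0 0 0 -1;0.028 0 0.003 0 0 0 -1;0.03 0 0.003 0 0 0 -1;0.03 0 0.004 0 0 0 -1;0.03 0 0.005 0 0 0 -1;0.03 0 0.005 0 0 0 -1;0.03 0 0.005 0 0 0 -1"
}}

```text
clock: 32.6
tool_pos: [0.4167, -0.3348, 0.0229]
orientation: [-179.9, -0.1, 2.8]
force: [-0.6, 1.5, 2.6]
opening: 0.0438
```

Request:
{"api": "jog_arm", "payload": {
  "targets": "0 0 0.0007 0 0 0 -1;0 0 0.0007 0 0 0 -1;0 0 0 0 0 0 0.32;0 0 0 0 0 0 0.32;0 0 -0.001 0 0 0 0.32;-0.015 0 -0.001 0 0 0 0.32;-0.035 0 -0.001 0 0 0 0.32;-0.042 0 -0.001 0 0 0 0.32"
}}

```text
clock: 33.6
tool_pos: [0.3725, -0.3366, 0.0237]
orientation: [-179.9, -0.1, 2.7]
force: [0.1, 0.2, -0.0]
opening: 0.058
```

Request:
{"api": "jog_arm", "payload": {
  "targets": "0 0 0 0 0 0 -1;0 0 0 0 0 0 -1;0 0 0 0 0 0 -1;0.006 0 0 0 0 0 -1;0.014 0 0 0 0 0 -1;0.022 0 0 0 0 0 -1;0.029 0 0 0 0 0 -1;0.032 0 0 0 0 0 -1"
}}

```text
clock: 34.6
tool_pos: [0.403, -0.335, 0.0239]
orientation: [-179.8, 0.1, 2.7]
force: [-9.2, -0.9, 12.2]
opening: 0.0439
```

Request:
{"api": "jog_arm", "payload": {
  "targets": "0.001 0 0 0 0 0 -1;0.002 0 0 0 0 0 -1;0.003 0 0 0 0 0 -1;0.004 0 0 0 0 0 -1;0.004 0 0 0 0 0 -1;0.005 0 0 0 0 0 -1;0.005 0 0 0 0 0 -1;0.005 0 0 0 0 0 -1"
}}

```text
clock: 35.6
tool_pos: [0.407, -0.3346, 0.0239]
orientation: [-179.8, 0.2, 2.7]
force: [-7.1, -0.5, 8.1]
opening: 0.044
```

Request:
{"api": "jog_arm", "payload": {
  "targets": "0.001 0 0 0 0 0 -1;0.002 0 0 0 0 0 -1;0.003 0 0 0 0 0 -1;0.003 0 0 0 0 0 -1;0.004 0 0 0 0 0 -1;0.004 0 0 0 0 0 -1;0.004 0 0 0 0 0 -1;0.004 0 0 0 0 0 -1"
}}

```text
clock: 36.6
tool_pos: [0.4101, -0.3342, 0.024]
orientation: [-179.8, 0.3, 2.7]
force: [-5.4, 0.2, 7.3]
opening: 0.0441
```

Request:
{"api": "jog_arm", "payload": {
  "targets": "0.001 0 0 0 0 0 -1;0.001 0 0 0 0 0 -1;0.002 0 0 0 0 0 -1;0.002 0 0 0 0 0 -1;0.003 0 0 0 0 0 -1;0.003 0 0 0 0 0 -1;0.003 0 0 0 0 0 -1;0.003 0 0 0 0 0 -1"
}}

```text
clock: 37.6
tool_pos: [0.4107, -0.334, 0.0239]
orientation: [-179.7, 0.6, 2.7]
force: [-10.0, -1.7, 10.6]
opening: 0.0439
```

Request:
{"api": "jog_arm", "payload": {
  "targets": "0.001 0 0 0 -0.5 0 -1;0.002 0 0 0 -0.5 0 -1;0.003 0 0 0 -0.5 0 -1;0.004 0 0 0 -0.5 0 -1;0.004 0 0 0 -0.5 0 -1;0.004 0 0 0 -0.5 0 -1;0.004 0 0 0 -0.5 0 -1;0.004 0 0 0 -0.5 0 -1"
}}

```text
clock: 38.6
tool_pos: [0.4106, -0.3339, 0.0239]
orientation: [-179.6, 1.5, 2.7]
force: [-15.6, -6.2, 13.2]
opening: 0.044
```

```bash
python3 - <<'E'
from h import *
st();s=snapshot("side");save(s,"s20.png",(370,110,500,230),5)
E
```

```text
t 38.6 tcp [ 0.4106 -0.3339  0.0239] rpy [-179.64    1.49    2.69] F [-15.6  -6.2  13.2] op 0.044 q [-17.7  20.5 -30.6   0.3 -40.4 110.2]
```

View pics/s20.png

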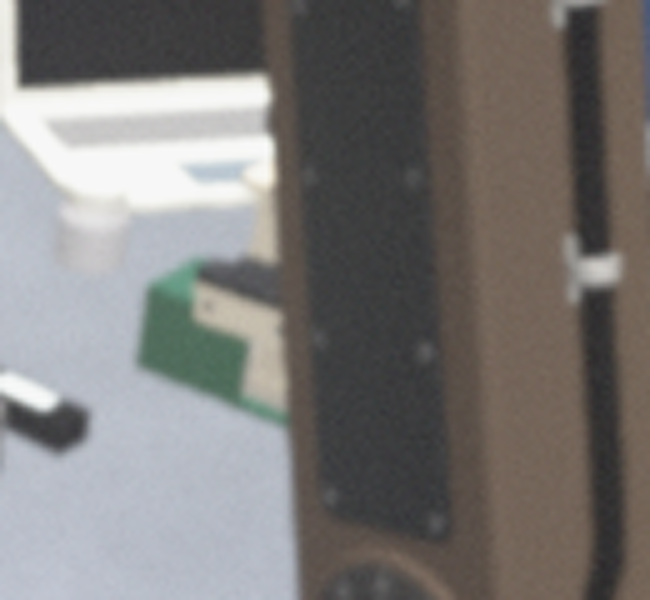

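Request:
{"api": "jog_arm", "payload": {
  "targets": "0 0 0 0 -0.5 0 -1;0 0 0 0 -1 0 -1;0 0 0 0 -1.5 0 0.32;0 0 0 0 -1.5 0 0.32;0 0 -0.001 0 -1.5 0 0.32;-0.004 0 -0.02 0 -1.5 0 0.32;-0.004 0 -0.06 0 -1.5 0 0.32;-0.004 0 -0.11 0 -1.5 0 0.32"
}}

```text
clock: 39.65
tool_pos: [0.4089, -0.3343, 0.1344]
orientation: [-179.6, 3.1, 2.7]
force: [2.2, -0.3, -0.1]
opening: 0.0581
```

```bash
python3 - <<'E'
from h import *
st();print(goto([.45,-.20,.30],2.7))
E
```

```text
t 39.65 tcp [ 0.4089 -0.3343  0.1344] rpy [-179.58    3.09    2.71] F [ 2.2 -0.3 -0.1] op 0.0581 q [-17.5  13.  -23.4   0.8 -56.6 109.7]
(array([ 0.0384, -0.1335, -0.167 ]), array([-0.42,  3.09, -0.  ]))
```

Request:
{"api": "jog_arm", "payload": {
  "targets": "0 0 -0.05 0 1 0 0.32;0 -0.02 -0.1 0 2 0 0.32;0.02 -0.06 -0.14 0 3 0 0.32;0.04 -0.1 -0.16 0 3 0 0.32;0.05 -0.15 -0.16 0 3 0 0.32;0.06 -0.2 -0.16 0 3 0 0.32;0.08 -0.26 -0.16 0 3 0 0.32;0.09 -0.31 -0.16 0 3 0 0.32"
}}

```text
clock: 40.65
tool_pos: [0.4931, -0.019, 0.2917]
orientation: [-179.6, 0.1, 2.7]
force: [-0.2, -0.2, -0.6]
opening: 0.0579
```

```bash
python3 - <<'E'
from h import *
st();s=snapshot("side");save(s,"s21.png",(380,130,480,220),8)
save(s,"s21full.png");
s=snapshot("top");save(s,"t21.png",(415,180,485,250),8);save(s,"t21b.png",(210,170,280,250),7)
f=lambda n:None
for n in("drive","tester"):
  for d in models.cut_out(n,s)[:1]:
    X=pts(s,d["region"]);zt=np.percentile(X[:,2],[5,50,95]);T=X[abs(X[:,2]-zt[1])<.01];r=cv2.minAreaRect((T[:,:2]*1000).astype(np.float32));print(n,d["conf"],d["uv"],zt,r)
E
```

```text
t 40.65 tcp [ 0.4931 -0.019   0.2917] rpy [-1.7956e+02  5.0000e-02  2.7100e+00] F [-0.2 -0.2 -0.6] op 0.0579 q [ 20.3   1.  -15.2  -0.5 -73.7  72.5]
drive 0.78 [449.8, 232.1] [0.01952662 0.04912167 0.05385769] ((412.4759216308594, -331.2364501953125), (44.380489349365234, 46.205322265625), 0.839679479598999)
tester 0.26 [355.4, 133.6] [0.04612722 0.1006064  0.24016518] ((696.3970947265625, -17.8477783203125), (180.2411651611328, 57.35407638549805), 85.99678802490234)
```

View pics/s21.png

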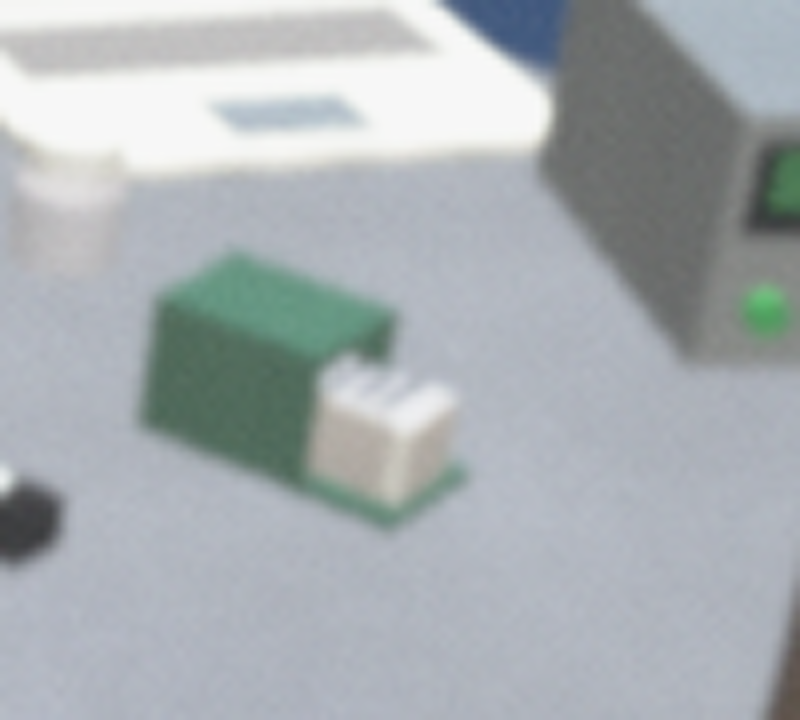

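View pics/t21.png

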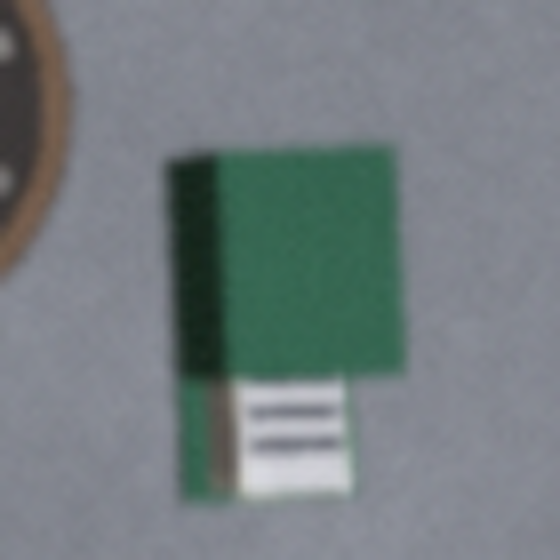

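View pics/t21b.png

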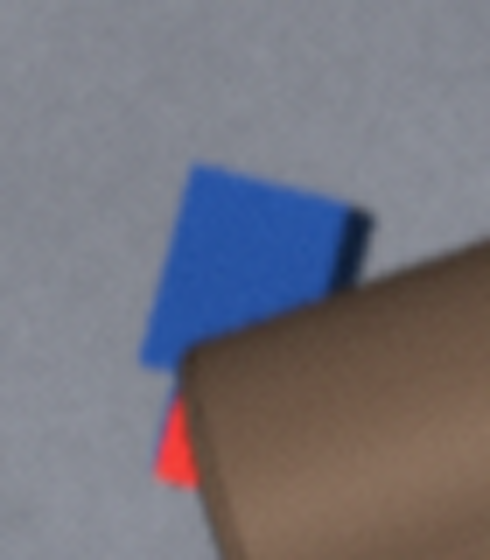

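View pics/s21full.png

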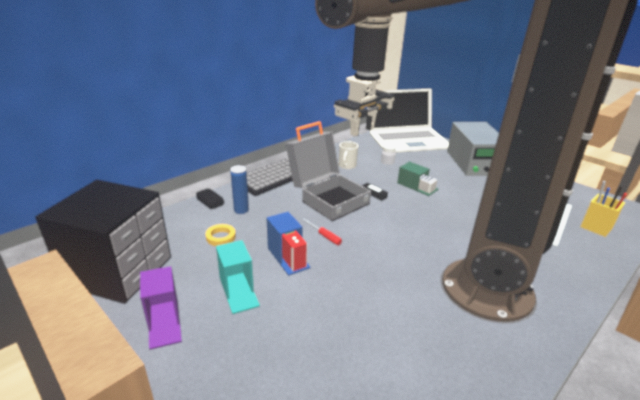

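```bash
python3 - <<'E'
from h import *
s=snapshot("side");save(s,"s22.png",(250,195,330,280),8)
t=snapshot("top")
f=lambda u,v:(210+(u+.5)/7-.5,170+(v+.5)/7-.5)
c=unproj(t,[f(155,475)],.091)[0];P=unproj(t,[f(192,160),f(141,363)],.112)
a=np.radians(-13.8);e=np.array([np.cos(a),np.sin(a)]);n=np.array([-e[1],e[0]])
print("tester corner rel roof front-left: along",(c-P[1])[:2]@e,"(want -.046) lateral",(c-P[1])[:2]@n,"(want -.013)", "rel back",(c-P[0])[:2]@e,"want -.136")
g=lambda u,v:(415+(u+.5)/8-.5,180+(v+.5)/8-.5)
T=unproj(t,[g(236,498),g(352,493)],.05);Q=unproj(t,[g(405,374),g(394,146)],.071)
a=np.radians(2.7);e=np.array([np.cos(a),np.sin(a)]);print((T-Q[0])[:,:2]@e,(T-Q[1])[:,:2]@e,T)
E
```

```text
tester corner rel roof front-left: along -0.04630523098632437 (want -.046) lateral -0.014905719863392059 (want -.013) rel back -0.13588904004321992 want -.136
[-0.04666021 -0.04637627] [-0.13522193 -0.13493799] [[ 0.38786479 -0.30943572  0.05      ]
 [ 0.3903188  -0.35544525  0.05      ]]
```

View pics/s22.png

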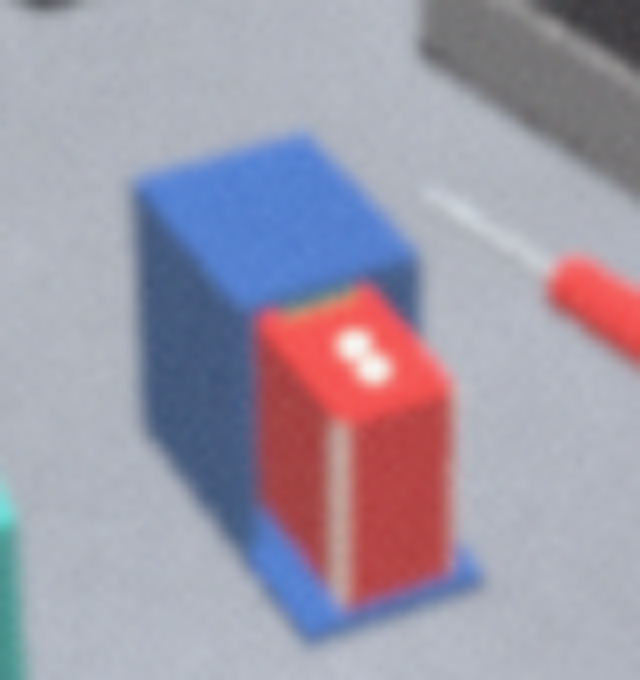

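Both units stick out about 46 mm and stand upright, the lid is open, and the robot touches nothing. I'm handing the job in.

```bash
python3 - <<'E'
from h import *
st();print(job.close_job())
E
```

```text
t 40.95 tcp [ 0.4926 -0.0216  0.2915] rpy [-1.7959e+02  9.0000e-02  2.6800e+00] F [-0.5 -0.3  0. ] op 0.0574 q [ 20.    1.  -15.2  -0.4 -73.8  72.8]
the job is handed in; nothing more can be done
None
```

The job is handed in at 40.95 s of the 72 s allowed, with the gripper clear of everything. I swung the lid past its balance point by its pull bar. Then I lifted out the tester and slid it into the blue bay, and did the same with the drive and the green bay. Each was pushed in until it stopped against the backstop.

- **Lid:** the last side picture shows it leaning back open by itself.
- **Tester:** it stands upright in the blue bay. Its outer end measures 46.3 mm out from the roof front, against 46 mm wanted.
- **Drive:** it stands upright in the green bay, 46.4–46.7 mm out from the roof front. Measured from the back edge of the roof it reads about 1 mm deeper, within the 2 mm calibration.
- **Forces:** the highest I read was about 21 N at the wrist, while pushing the tester against its backstop.
- **Other things on the bench:** the screwdriver, power brick, can, mug, tape roll, jar and look-alike bays looked unmoved in the last pictures. I judged that by eye and did not measure it.

**Checks that failed or disagreed:**
- The arm hid the green bay from both cameras while the drive was lined up, so I placed it by the arm's own position and the force readings, and checked it afterwards.
- In the last picture, the network's tester outline was wrong (confidence 0.26, on the lid instead), so I measured the tester from picture corners.
- The side-camera fit of the blue bay disagreed with the top view by about 4° and I set it aside.
- Two small tilt corrections at the drive went the wrong way. The tool had leaned up to 3° by the time it was raised clear, but the drive was left standing flat.

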